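# Put away a stack of donated groceries

### The arm

A 6-joint arm with a two-finger parallel gripper is mounted at the origin on the work surface. World frame = base frame: x ahead of the robot, y to its left, z up, the work surface at z = 0. Lengths are in m, angles in rad, forces in N, time in s.
With the tool pointing down it reaches from about 0.3 to 0.875 m from the base axis. Payload 6.4 kg.
Tool frame: the origin (TCP) lies at the very end of the fingers, on their centre line; the grasp point (between the pads) lies tcp_to_grasp behind it (tcp_to_grasp is the distance from the TCP to the grasp point, in m); z points along the fingers, y is the direction in which the jaws open and shut (so a half turn about z gives the same grasp; the last joint's range is limited). The gripper opens to 85 mm and grips with 20 to 120 N. Pads are 22 mm wide; open, the fingers measure 114 mm over their backs; the gripper's body (76 mm by 85 mm) begins 54 mm behind the grasp point. The pads swing forward as they close: fully open they stand 13 mm farther back than shut.
Start: joints at [0.986, 0.181, 1.607, -0, 1.354, -0.206], TCP at [0.213, 0.534, 0.231] pointing down, gripper open.
Joint ranges: [-2.99, 2.99], [-0.89, 2.07], [0.3, 2.58], [-1.14, 4.28], [0, 2.63], [-3.12, 3.12]. Speed limits (rad/s): [2.57, 2.57, 3.01, 3.14, 3.14, 3.14].

### API

Orientations are given as a unit quaternion [w, x, y, z].
In Python, from bench import get_obs, camera, hand_in, tcp_to_grasp gives the robot as it stands.
- The arm moves only by the shell command python3 -m inch 'ROWS' [OPENING]. ROWS is JSON, a list of rows, each an object with "delta_pos": the shift along the tool's x, y, z in cm, a list of three; "rotation": the turn, a rotation vector about the tool's x, y, z in rad, a list of three. In form: [{"delta_pos": [x, y, z], "rotation": [rx, ry, rz]}, ...]. A call has 1 to 10 rows; each row shifts and turns the commanded pose from where the row before left it, along the tool's axes as they then stand; what a row does not reach is not made up. A row lasts 1/10 s, in which the tool goes at most 50 mm and 8.59 degrees, less where a joint would pass 70% of its speed; a pose out of reach is approached as far as the arm can. A call is refused whole if a number of a shift passes 5 or a number of a turn 0.15, either way. A call with a gripper value outside its range is refused whole. OPENING is the finger opening in cm, from 0 to 8.54, set as the call begins (- or left out, the last holds). The fingers move at their own pace and stop on an object; the grip force is fixed at half the most. Time passes only in rows, so rows that do not move let the fingers close. It gives the time, the measured TCP pose, the force and the opening at its end, in the units of the state.
- get_obs(): the state, without advancing time (a new reading comes with each control period).
- camera(name): name is "scene" or "top" or "wrist"; returns a dict with "color" (480x640x3 uint8, red, green, blue), "vfov" (degrees; the focal length in pixels is half the picture's height over the tangent of half this angle, whatever the lens; pixels are square), "cx", "cy" (the principal point, pixels), "eye" and "orientation" of the camera in the world; the wrist camera has in their place "T_tool_cam" (4x4, takes a point from camera to tool coordinates, whose origin is the TCP and whose axes are the flange's). Camera axes: x right, y down, z forward; pixel columns grow to the right and rows downward; lengths in m; the calibration is good to about 2 mm. A picture is of the moment at which its call begins: read the wrist's pose just before it. There is no depth.
- hand_in(): hands the job in, once; it reports no verdict.
The state is a dict: "time_s": time; "q": joint angles; "dq": joint speeds; "joint_efforts": joint torques, N m; "eef_pos": TCP position; "eef_rot": TCP orientation; "wrist_force": force on the tool from outside, world axes, zero at the start; "torque": the same for the moment, N m; "opening": opening from 0.0 (shut) to 1.0 (fully open).
Only numpy, scipy, OpenCV 4.12 (cv2) and the standard library are available. Lean on these libraries where they do the work, as an engineer would, in place of code of your own. Each camera call takes 0.05 s, during which the arm holds its last target.

### The job

Take the stack of groceries apart from the top down and put everything away: first lower the yellow tin into the four-rod tin dispenser, then the red tin on top of it, so that the yellow one will come out first; then lay the orange carton on the orange tray and, last, the green carton on the green tray, each flat, lengthwise and centred between the end stops. Set things down gently instead of dropping them, let go of everything, and leave the two loose jars and the blue can standing where they are.

Things in the scene. Friction and masses are not known exactly. Their poses are not given: they have to be found in the camera images.
- yellow_tin_mid (a point): centre (half-way up) of the squat metal tin with YELLOW lid and label; upright cylinder, diameter 60 mm, height 34 mm, about 160 g. At the start it stands upright on one half of the orange carton. z axis: up along the tin.
- red_tin_mid (a point): centre (half-way up) of the same size of tin (diameter 60, height 34 mm) with RED lid and label; it stands on the other half of the orange carton, about 90 mm (centre to centre) from the yellow tin. Which tin is on which half varies.
- orange_carton_mid (a point): centre (half-way up) of the closed orange carton with yellow bands, 170 (x) x 54 (y) x 40 (z) mm, about 300 g; x axis along its length. At the start it lies on the green carton, about lengthwise on it, with both tins on top of it.
- green_carton_mid (a point): centre (half-way up) of the closed green carton with white bands, 220 (x) x 58 (y) x 45 (z) mm, about 500 g; x axis along its length. At the start it lies on the table at the bottom of the stack, its ends showing past the orange carton.
- orange_tray_floor (a point): middle of the floor (upper face, 5 mm above the table) of the fixed ORANGE tray; x axis along its length, z up. A flat board 216 x 90 mm, grey inlay in the middle, open along both long sides, with an end stop 18 mm high (above the table) and 8 mm thick across each short end; 200 mm between the stops.
- green_tray_floor (a point): middle of the floor (upper face, 5 mm above the table) of the fixed GREEN tray; the same as the orange one but 266 x 90 mm, with 250 mm between its end stops. x axis along its length.
- dispenser_seat (a point): fixed tin dispenser: this point is on its vertical axis, on top of the round grey pedestal (44 mm wide, 20 mm above the table) where the first tin stands. White base 120 x 120 x 6 mm, sides along x and y; 4 blue rods, 8 mm thick, on the diagonals, 38 mm from the axis (4 mm play round a tin), flaring at the top, 87 mm high. Fingers closing along x or y fit the 45 mm gaps between rods.
- honey_jar_mid (a point): half-way up a loose amber jar with white cap and paper label, diameter 44 mm, height 75 mm; a bystander.
- blue_can_mid (a point): half-way up a loose blue can with metal top, diameter 44 mm, height 70 mm; a bystander.
- herb_jar_mid (a point): half-way up a loose green glass jar with black cap, diameter 40 mm, height 85 mm; a bystander.
Things that resemble listed ones, but are neither listed nor needed, are in the scene too. Of the things that look like the part that bears red_tin_mid, the middle-sized one is meant.

How it is judged:
On the way, in this order (a step that is already met when the one before it is completed fails the run):
1. the yellow tin stands at the bottom of the dispenser, released (horizontal distance between yellow_tin_mid and dispenser_seat below 0.009 m and z of yellow_tin_mid in the frame of dispenser_seat between 0.013 and 0.021 m and angle between yellow_tin_mid's own z axis and vertical below 0.12 rad and contact force between the fingers and yellow_tin below 0.1 N), for 0.2 s.
2. the red tin stands on the yellow one in the dispenser, released (horizontal distance between red_tin_mid and dispenser_seat below 0.009 m and z of red_tin_mid in the frame of dispenser_seat between 0.047 and 0.055 m and angle between red_tin_mid's own z axis and vertical below 0.12 rad and contact force between the fingers and red_tin below 0.1 N), for 0.2 s.
3. the orange carton lies on the orange tray, released (horizontal distance between orange_carton_mid and orange_tray_floor below 0.018 m and angle between the x axis of orange_carton_mid and the x axis of orange_tray_floor, either way round below 0.15 rad and angle between orange_carton_mid's own z axis and vertical below 0.06 rad and z of orange_carton_mid in the frame of orange_tray_floor between 0.016 and 0.024 m and contact force between the fingers and orange_carton below 0.1 N), for 0.2 s.
4. the green carton lies on the green tray, released (horizontal distance between green_carton_mid and green_tray_floor below 0.018 m and angle between the x axis of green_carton_mid and the x axis of green_tray_floor, either way round below 0.15 rad and angle between green_carton_mid's own z axis and vertical below 0.06 rad and z of green_carton_mid in the frame of green_tray_floor between 0.0185 and 0.0265 m and contact force between the fingers and green_carton below 0.1 N), for 0.2 s.
At the end, for the whole second after the job is handed in: Yellow tin on the dispenser seat, red tin on it (upright, 9 mm of the axis, 4 mm of height); orange and green cartons flat on the trays of their colours (centre within 18 mm, lengthwise within 0.15 rad); all released and at rest (all of step 1 and all of step 2 and all of step 3 and all of step 4 and linear speed of each of yellow_tin, red_tin, orange_carton, green_carton below 0.02 m/s and angular speed of each of yellow_tin, red_tin, orange_carton, green_carton below 0.2 rad/s); the robot touches nothing.
It fails at once if a tin was dropped (falling free of the fingers faster than 1.0 m/s, about 50 mm) ((linear speed of yellow_tin above 1 m/s and contact force between the fingers and yellow_tin below 0.1 N) or (linear speed of red_tin above 1 m/s and contact force between the fingers and red_tin below 0.1 N)).
It fails at once if a carton was dropped (falling free of the fingers faster than 0.55 m/s, about 15 mm) ((linear speed of orange_carton above 0.55 m/s and contact force between the fingers and orange_carton below 0.1 N) or (linear speed of green_carton above 0.55 m/s and contact force between the fingers and green_carton below 0.1 N)).
It fails at once if a loose jar or the blue can was knocked over or shifted by more than 25 mm (distance of any of honey_jar_mid, blue_can_mid, herb_jar_mid from where it was at the start of the episode above 0.025 m or angle between any of honey_jar_mid, blue_can_mid, herb_jar_mid's own z axis and vertical above 0.4 rad).
It also fails if it takes over 128 s, if anything falls off the work surface, if the arm or the gripper's body presses on something with over 40 N, if the wrist force passes 120 N, or if a joint passes its speed limit or range.

## Working session

There is one attempt and no reset: what is moved stays moved. The work goes in short steps, Python scripts to look and compute and a shell command to move; the robot and the scene stay as the last step left them, time stands still between calls to the robot, and variables do not carry over. Pictures are saved under pics/ and viewed, and the job is handed in when it is done.

```bash
ls; mkdir -p pics; cat > h.py <<'E'
import numpy as np, cv2
from scipy.spatial.transform import Rotation as R
from bench import get_obs, camera, hand_in, tcp_to_grasp
def q2R(q): return R.from_quat([q[1],q[2],q[3],q[0]]).as_matrix()
def save(c,n): cv2.imwrite('pics/'+n,cv2.cvtColor(c['color'],cv2.COLOR_RGB2BGR))
def pose(c,o=None):
    if 'eye' in c: 
        ori=np.array(c['orientation']); 
        return np.array(c['eye']), (ori if ori.shape==(3,3) else q2R(ori))
    T=np.array(c['T_tool_cam']); Rt=q2R(o['eef_rot']); return Rt@T[:3,3]+np.array(o['eef_pos']), Rt@T[:3,:3]
def ray(c,u,v,o=None):
    e,M=pose(c,o); f=240/np.tan(np.radians(c['vfov'])/2)
    d=M@np.array([(u-c['cx'])/f,(v-c['cy'])/f,1.]); return e,d/np.linalg.norm(d)
def onz(c,u,v,z,o=None):
    e,d=ray(c,u,v,o); return e+d*(z-e[2])/d[2]
def tri(rs):
    A=np.zeros((3,3));b=np.zeros(3)
    for e,d in rs:
        P=np.eye(3)-np.outer(d,d);A+=P;b+=P@e
    p=np.linalg.solve(A,b); return p,[float(np.linalg.norm((np.eye(3)-np.outer(d,d))@(p-e))) for e,d in rs]
def proj(c,p,o=None):
    e,M=pose(c,o); f=240/np.tan(np.radians(c['vfov'])/2); q=M.T@(np.array(p)-e); return q[:2]/q[2]*f+[c['cx'],c['cy']]
E
python3 - <<'E'
from h import *
o=get_obs();print(o);print(tcp_to_grasp if not callable(tcp_to_grasp) else tcp_to_grasp())
for n in['scene','top','wrist']:
    c=camera(n);save(c,n+'0.png');print(n,{k:v for k,v in c.items() if k!='color'})
E
```

```text
pics
{'time_s': 0.0, 'q': array([ 9.85654508e-01,  1.81504109e-01,  1.60800687e+00,  3.37047283e-05,
        1.35381094e+00, -2.06283361e-01]), 'dq': array([-1.19523265e-03,  1.33889282e-05,  3.02037214e-04, -1.41731321e-03,
       -6.18418836e-04,  1.60900289e-03]), 'joint_efforts': array([ 2.90143644e-04, -4.44852519e+01, -3.51347136e+01, -2.48004526e-04,
        8.89690215e-03,  1.51720322e-06]), 'eef_pos': array([0.21232393, 0.53377059, 0.23040547]), 'eef_rot': array([-3.48468800e-04,  1.88301871e-01,  9.82110817e-01, -7.91473108e-04]), 'wrist_force': array([0.23127627, 0.3032887 , 0.0863858 ]), 'torque': array([-0.00113498, -0.01469477, -0.01289091]), 'opening': 1.0028306728867795}
0.0187
scene {'vfov': 49.475955658421775, 'cx': 314.75544855220545, 'cy': 247.20875990741382, 'eye': array([1.31271126, 0.21845067, 0.72413982]), 'orientation': array([-0.26577909,  0.54998162,  0.71112261, -0.34811826])}
top {'vfov': 51.89226355972133, 'cx': 320.1021211675711, 'cy': 238.5451639132442, 'eye': array([0.34739674, 0.01709285, 1.25495071]), 'orientation': array([-0.05318475,  0.71355593, -0.69607002,  0.0591257 ])}
wrist {'vfov': 68.25704387266887, 'cx': 319.4804652367789, 'cy': 242.76042497993038, 'T_tool_cam': array([[ 5.45163324e-04, -9.64855893e-01, -2.62779012e-01,
         6.70163778e-02],
       [ 9.99999846e-01,  4.98829529e-04,  2.43035504e-04,
         5.37611591e-05],
       [-1.03412308e-04, -2.62779104e-01,  9.64856016e-01,
        -1.42789464e-01],
       [ 0.00000000e+00,  0.00000000e+00,  0.00000000e+00,
         1.00000000e+00]])}
```

View pics/scene0.png

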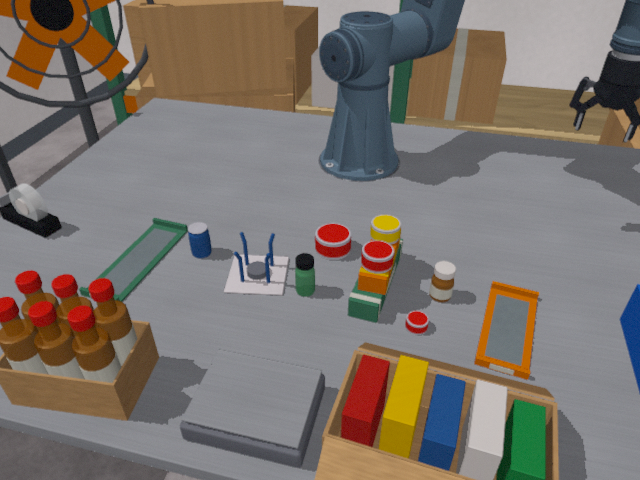

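View pics/top0.png

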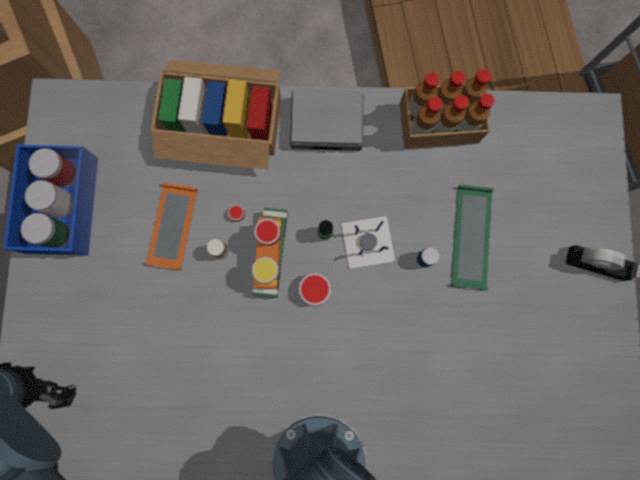

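View pics/wrist0.png

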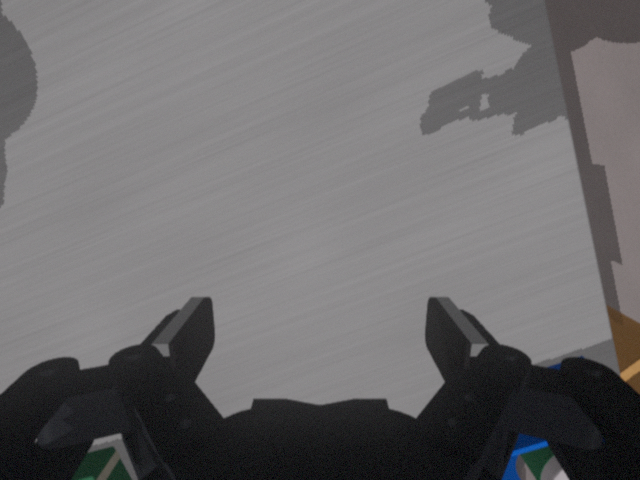

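The stack is at top (267,250), with yellow nearer the robot. The orange tray is at (172,227), the green tray at (472,238) and the dispenser at (368,242). The red tin to use is at (267,231); the large one at (315,290) and the small one at (236,213) are decoys. I'll measure from both views.

```bash
python3 - <<'E'
from h import *
t=camera('top');s=camera('scene')
for c,n,b in((t,'t',(140,170,360,130)),(s,'s',(200,190,350,200))):
    x,y,w,h=b
    im=cv2.cvtColor(c['color'],cv2.COLOR_RGB2BGR)[y:y+h,x:x+w]
    cv2.imwrite(f'pics/crop_{n}.png',cv2.resize(im,None,fx=2.2,fy=2.2,interpolation=cv2.INTER_CUBIC))
def blobs(c,name,lo,hi,roi,minA=30):
    hsv=cv2.cvtColor(c['color'],cv2.COLOR_RGB2HSV)
    m=cv2.inRange(hsv,lo,hi)
    if lo[0]==0 and name=='red': m|=cv2.inRange(hsv,(172,lo[1],lo[2]),(180,255,255))
    k=np.zeros_like(m);x0,y0,x1,y1=roi;k[y0:y1,x0:x1]=255;m&=k
    for ct in cv2.findContours(m,cv2.RETR_EXTERNAL,cv2.CHAIN_APPROX_NONE)[0]:
        if cv2.contourArea(ct)>minA:
            r=cv2.minAreaRect(ct);print(name,cv2.contourArea(ct),np.round(r[0],1),np.round(r[1],1),round(r[2],1))
for c,roi in((t,(140,175,510,310)),(s,(60,190,560,380))):
    print('--')
    blobs(c,'red',(0,150,90),(5,255,255),roi)
    blobs(c,'yel',(22,150,90),(34,255,255),roi)
    blobs(c,'ora',(8,150,90),(20,255,255),roi)
    blobs(c,'gre',(60,80,40),(90,255,255),roi)
    blobs(c,'blue',(100,120,30),(125,255,255),roi,10)
    blobs(c,'white',(0,0,190),(180,40,255),roi)
E
```

```text
--
red 505.0 [314.5 288.5] [25. 25.] 90.0
red 290.0 [266.5 231. ] [19.1 19.1] 45.0
red 97.5 [235.5 211.5] [11. 11.] 90.0
ora 72.0 [265.3 284.8] [23.3  5.5] 5.2
ora 280.5 [267.6 249.7] [22.7 23.1] 4.4
ora 2651.0 [170.7 225.8] [35.2 84. ] 11.8
gre 3208.0 [471.7 237.2] [ 34.8 102. ] 3.5
blue 23.0 [421.1 260.4] [13.9  5.5] 59.7
--
red 635.0 [371.8 368.5] [32.9 25.3] 7.1
red 79.5 [416.  327.9] [21.5  8.8] 8.1
red 169.5 [417. 318.] [12. 18.] 90.0
red 502.5 [ 80.6 318.2] [25.  25.2] 76.0
red 434.5 [100.8 289.9] [23.1 23.7] 71.6
red 304.0 [ 68.5 286. ] [22. 17.] 90.0
red 214.5 [376.5 263.4] [30.5 13.7] 5.7
red 324.5 [378. 249.] [16. 26.] 90.0
red 294.0 [333.1 248.3] [15.7 34.2] 88.3
red 404.5 [333.  232.5] [17. 30.] 90.0
yel 632.5 [411.2 370.3] [31.  25.7] 14.0
yel 189.0 [385.1 234.9] [29.2 12. ] 4.1
yel 262.5 [385.5 222. ] [14. 25.] 90.0
ora 2417.5 [ 90.1 333.5] [65.3 71.5] 5.4
ora 4149.5 [509.9 329.8] [56.3 88.2] 12.4
ora 161.5 [442.  282.7] [21.6 11.6] 12.5
ora 500.5 [373.5 278.9] [31.2 26.3] 11.3
ora 32.0 [396.9 246.3] [8.9 8. ] 66.8
gre 503.0 [362.8 309.2] [32.1 18.3] 13.4
gre 48.0 [ 84.2 291.7] [10.7  7.3] 76.0
gre 98.5 [369. 294.] [34.6 12.8] 29.1
gre 435.5 [305. 281.] [18. 28.] 0.0
gre 968.5 [142.2 254.6] [ 33.4 101.9] 43.5
blue 48.0 [446.5 376.5] [ 5. 21.] 90.0
blue 49.0 [240.1 265.7] [29.1  5.2] 74.9
blue 109.5 [269.1 257.5] [ 6.3 47.2] 2.0
blue 55.5 [244.7 247.9] [32.6  3.7] 78.7
blue 421.5 [200.1 244.3] [26.  19.9] 80.5
white 143.5 [277.5 273.5] [13. 15.] 90.0
white 159.5 [445.  267.5] [11. 18.] 90.0
white 68.0 [280.5 260. ] [ 6. 13.] 90.0
white 633.0 [255.5 282. ] [55.3 35.4] 17.5
white 53.5 [256.5 258.5] [ 5. 15.] 90.0
```

View pics/crop_t.png

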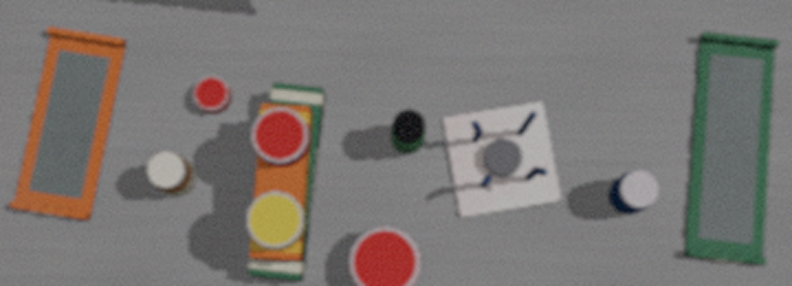

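View pics/crop_s.png

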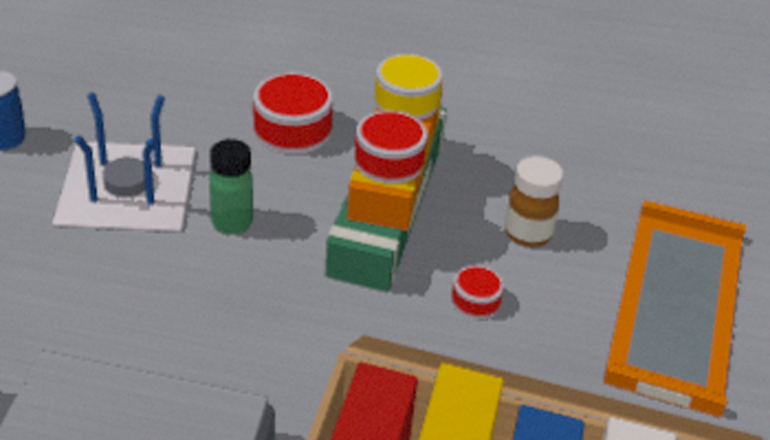

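```bash
python3 - <<'E'
from h import *
t=camera('top');s=camera('scene')
T=lambda x,y:(x/2.2+140,y/2.2+170)
S=lambda x,y:(x/2.2+200,y/2.2+190)
P={'yel lid':(T(275.5,219.5),(385.3,221.7)),'red lid':(T(280,135),(377.8,248.7)),'seat':(T(502,157),S(129,175)),
'otray grey mid':(T(70,124),S(680,305)),'honey cap':(T(167,171),S(538,172)),'herb cap':(T(408,127),S(230,152)),
 'bigred':(T(385,260),(333,232.5))}
for k,(a,b) in P.items():
    p,r=tri([ray(t,*a),ray(s,*b)]);print(k,p.round(4),np.round(r,4))
for k,(uv,z) in {'otray':((170.7,225.8),.008),'gtray':((471.7,237.2),.008),'otray grey':(T(70,124),.005),'gtray grey':(T(727,147),.005),'blue':(T(638,189),.07),'base c':(T(501,159),.006)}.items(): print(k,onz(t,*uv,z).round(4))
print('gtray ends',[onz(t,*T(*a),.018).round(4) for a in((739,40),(724,256))])
print('otray ends',[onz(t,*T(*a),.018).round(4) for a in((86,39),(48,211))])
print('base corners',[onz(t,*T(*a),.006).round(4) for a in((443,117),(541,101),(560,200),(462,217))])
print('green corners',[onz(t,*T(*a),.045).round(4) for a in((273,85),(323,89),(248,275),(299,280))])
E
```

```text
yel lid [0.4532 0.1351 0.121 ] [0.0008 0.0008]
red lid [0.543  0.1343 0.1206] [0.001 0.001]
seat [ 0.5414 -0.1112  0.0162] [0.0022 0.0022]
otray grey mid [0.5705 0.3937 0.0017] [0.0021 0.0021]
honey cap [0.5083 0.262  0.0711] [0.0012 0.0012]
herb cap [ 0.5622 -0.0025  0.0829] [0.0003 0.0003]
bigred [0.4179 0.0201 0.048 ] [0.0013 0.0013]
otray [0.5707 0.3926 0.008 ]
gtray [ 0.561  -0.3804  0.008 ]
otray grey [0.5699 0.3905 0.005 ]
gtray grey [ 0.5624 -0.3782  0.005 ]
blue [ 0.5017 -0.2581  0.07  ]
base c [ 0.5412 -0.1133  0.006 ]
gtray ends [array([ 0.6883, -0.3913,  0.018 ]), array([ 0.434 , -0.3675,  0.018 ])]
otray ends [array([0.669 , 0.3752, 0.018 ]), array([0.4662, 0.4044, 0.018 ])]
base corners [array([ 0.5893, -0.0449,  0.006 ]), array([ 0.6114, -0.1598,  0.006 ]), array([ 0.4949, -0.1822,  0.006 ]), array([ 0.4723, -0.0688,  0.006 ])]
green corners [array([0.6138, 0.1514, 0.045 ]), array([0.6107, 0.0943, 0.045 ]), array([0.3981, 0.17  , 0.045 ]), array([0.3939, 0.1134, 0.045 ])]
```

```bash
cat >> h.py <<'E'
def togo(p,yaw):
    """yaw = angle of tool y from world y (ccw). prints rz and shift in the tool axes after turning (cm)"""
    o=get_obs();M=q2R(o['eef_rot']);cur=np.arctan2(-M[0,1],M[1,1])
    d=yaw-cur; d=(d+np.pi/2)%np.pi-np.pi/2
    a=cur+d; y=np.array([-np.sin(a),np.cos(a),0]);z=np.array([0,0,-1.]);x=np.cross(y,z)
    v=np.array(p)-o['eef_pos']
    print('pos',o['eef_pos'].round(4),'yaw',round(cur,3),'tilt',M[2].round(3),'F',o['wrist_force'].round(1),'open',round(o['opening'],3),'t',round(o['time_s'],1))
    print('rz',round(-d,3),'shift cm after turn',(100*np.array([x@v,y@v,z@v])).round(2))
E
python3 - <<'E'
from h import *
togo((.48,.135,.29),-.087)
E
```

```text
pos [0.2126 0.5341 0.2311] yaw -0.379 tilt [ 0. -0. -1.] F [-0.4 -0.9 -0.2] open 1.002 t 0.3
rz -0.292 shift cm after turn [-30.11 -37.44  -5.89]
```

```bash
python3 -m inch '[{"delta_pos":[0,0,-3],"rotation":[0,0,-0.1]},{"delta_pos":[0,0,-3],"rotation":[0,0,-0.1]},{"delta_pos":[0,0,0],"rotation":[0,0,-0.09]}]'; python3 -m inch '[{"delta_pos":[-3,-3.7,0],"rotation":[0,0,0]},{"delta_pos":[-3,-3.7,0],"rotation":[0,0,0]},{"delta_pos":[-3,-3.7,0],"rotation":[0,0,0]},{"delta_pos":[-3,-3.7,0],"rotation":[0,0,0]},{"delta_pos":[-3,-3.7,0],"rotation":[0,0,0]},{"delta_pos":[-3,-3.7,0],"rotation":[0,0,0]},{"delta_pos":[-3,-3.7,0],"rotation":[0,0,0]},{"delta_pos":[-3,-3.7,0],"rotation":[0,0,0]},{"delta_pos":[-3,-3.7,0],"rotation":[0,0,0]},{"delta_pos":[-3,-3.7,0],"rotation":[0,0,0]}]'; python3 -m inch '[{"delta_pos":[0,0,0],"rotation":[0,0,0]},{"delta_pos":[0,0,0],"rotation":[0,0,0]}]'
python3 - <<'E'
from h import *
togo((.48,.135,.29),-.087)
c=camera('wrist');save(c,'w1.png')
E
```

```text
time_s: 0.65
eef_pos: [0.2138, 0.5362, 0.2964]
eef_rot: [0.002, 0.042, 0.999, 0.003]
wrist_force: [0.8, 2.1, -0.8]
opening: 1.0
time_s: 1.65
eef_pos: [0.4794, 0.1373, 0.2916]
eef_rot: [0.0, 0.044, 0.999, 0.0]
wrist_force: [1.4, 1.0, -0.3]
opening: 0.999
time_s: 1.85
eef_pos: [0.4789, 0.1383, 0.2911]
eef_rot: [-0.0, 0.046, 0.999, 0.0]
wrist_force: [-0.0, 0.0, -0.4]
opening: 0.998
pos [0.4789 0.1383 0.2911] yaw -0.092 tilt [ 0.001  0.    -1.   ] F [-0.   0.  -0.4] open 0.998 t 1.9
rz -0.005 shift cm after turn [-0.14 -0.32  0.11]
```

View pics/w1.png

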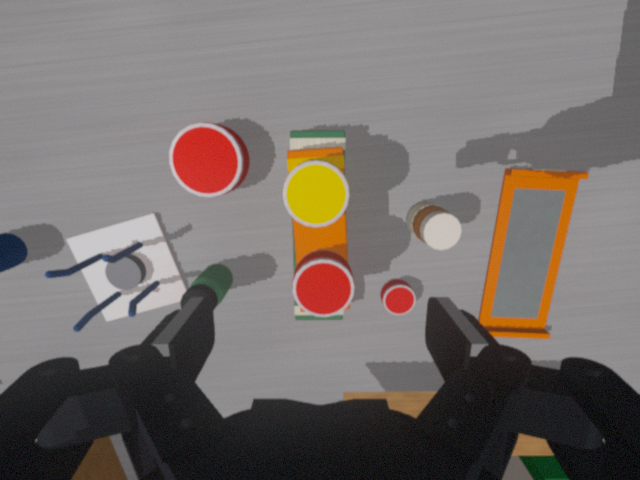

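The wrist view shows yellow at (316,193), red at (323,286), the dispenser pedestal at (126,272) and the orange tray at (530,253). I'll triangulate these against the top view.

```bash
python3 - <<'E'
from h import *
o=get_obs();w=camera('wrist');t=camera('top')
hsv=cv2.cvtColor(w['color'],cv2.COLOR_RGB2HSV)
def m(lo,hi,roi):
    k=cv2.inRange(hsv,lo,hi)
    if lo[0]==0:k|=cv2.inRange(hsv,(172,150,90),(180,255,255))
    z=np.zeros_like(k);x0,y0,x1,y1=roi;z[y0:y1,x0:x1]=k[y0:y1,x0:x1]
    ct=max(cv2.findContours(z,cv2.RETR_EXTERNAL,cv2.CHAIN_APPROX_NONE)[0],key=cv2.contourArea);return ct
T=lambda x,y:(x/2.2+140,y/2.2+170)
y=cv2.fitEllipse(m((25,150,90),(34,255,255),(275,157,355,232)));r=cv2.fitEllipse(m((0,150,90),(4,255,255),(285,245,360,325)))
print(y,r)
for n,e,tt in(('yel',y,T(275.5,219.5)),('red',r,(266.5,231))):
    print(n,onz(w,*e[0],.119,o).round(4),tri([ray(w,*e[0],o),ray(t,*tt)]))
hsvs=hsv
g=cv2.inRange(hsv,(0,0,60),(180,60,135));print(w['color'][272,126],w['color'][240,100])
# otray
ct=m((8,150,90),(20,255,255),(460,150,600,345));R_=cv2.boxPoints(cv2.minAreaRect(ct));
hul=cv2.approxPolyDP(cv2.convexHull(ct),4,True)[:,0];print('otray hull',hul.tolist())
# grey inlay = hole
cs,h=cv2.findContours(cv2.inRange(hsv,(8,150,90),(20,255,255)),cv2.RETR_CCOMP,cv2.CHAIN_APPROX_NONE)
for c,hh in zip(cs,h[0]):
    if hh[3]>=0 and cv2.contourArea(c)>1000:
        rc=cv2.minAreaRect(c);b=cv2.boxPoints(rc);p=np.array([onz(w,*x,.005,o) for x in b]);print('inlay',rc,p.round(4).tolist(),p.mean(0).round(4))
        print(tri([ray(w,*rc[0],o),ray(t,*T(70,124))]))
cv2.imwrite('pics/w1d.png',cv2.resize(cv2.cvtColor(w['color'],cv2.COLOR_RGB2BGR)[200:340,30:230],None,fx=4,fy=4,interpolation=cv2.INTER_CUBIC))
cv2.imwrite('pics/w1s.png',cv2.resize(cv2.cvtColor(w['color'],cv2.COLOR_RGB2BGR)[115:335,250:390],None,fx=2.7,fy=2.7,interpolation=cv2.INTER_CUBIC))
E
```

```text
((314.4813537597656, 194.50701904296875), (57.188438415527344, 57.356266021728516), 131.91567993164062) ((321.8375549316406, 288.8876037597656), (48.785221099853516, 52.745086669921875), 88.99861907958984)
yel [0.4523 0.1375 0.119 ] (array([0.45557451, 0.13694105, 0.09488688]), [0.00017561128916390367, 0.00017561128916392772])
red [0.5427 0.1361 0.119 ] (array([0.5454327 , 0.13597388, 0.11234323]), [2.4034848304345203e-05, 2.403484830422687e-05])
[130 128 134] [202 200 201]
otray hull [[505, 170], [586, 174], [546, 339], [493, 337], [478, 321]]
inlay ((526.6173706054688, 254.02220153808594), (52.74011993408203, 139.33908081054688), 10.713123321533203) [[0.6507, 0.3494, 0.005], [0.4717, 0.374, 0.005], [0.4891, 0.437, 0.005], [0.6715, 0.4193, 0.005]] [0.5708 0.3949 0.005 ]
(array([0.56636895, 0.39042562, 0.01068513]), [0.002954364079898373, 0.0029543640798983637])
```

View pics/w1d.png

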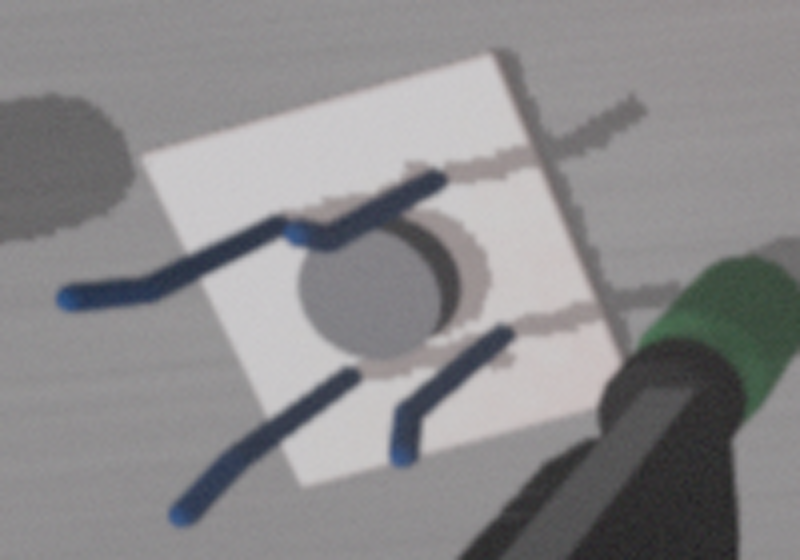

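View pics/w1s.png

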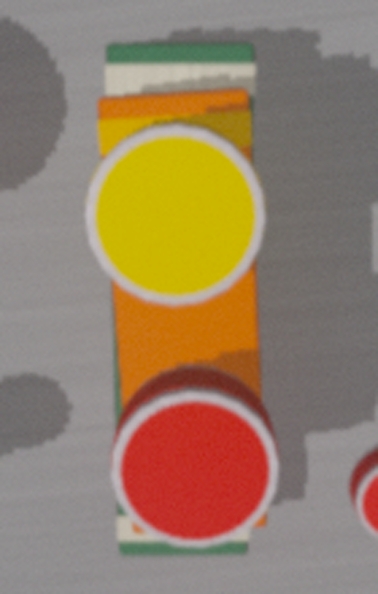

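```bash
python3 -m inch '[{"delta_pos":[0,-4.9,0],"rotation":[0,0,0]},{"delta_pos":[0,-4.9,0],"rotation":[0,0,0]},{"delta_pos":[0,-4.9,0],"rotation":[0,0,0]},{"delta_pos":[0,-4.9,0],"rotation":[0,0,0]},{"delta_pos":[0,-4.9,0],"rotation":[0,0,0]},{"delta_pos":[0,0,0],"rotation":[0,0,-0.14]},{"delta_pos":[0,0,0],"rotation":[0,0,-0.14]},{"delta_pos":[0,0,0],"rotation":[0,0,0]},{"delta_pos":[0,0,0],"rotation":[0,0,0]}]'
python3 - <<'E'
from h import *
togo((.47,-.112,.29),.19)
c=camera('wrist');save(c,'w2.png')
E
```

```text
time_s: 2.9
eef_pos: [0.457, -0.1038, 0.2914]
eef_rot: [0.0, -0.095, 0.996, -0.0]
wrist_force: [0.3, -0.3, 0.5]
opening: 1.001
pos [ 0.457  -0.1038  0.2914] yaw 0.19 tilt [-0. -0. -1.] F [ 0.3 -0.3  0.5] open 1.001 t 2.9
rz -0.0 shift cm after turn [-1.12 -1.06  0.14]
```

View pics/w2.png

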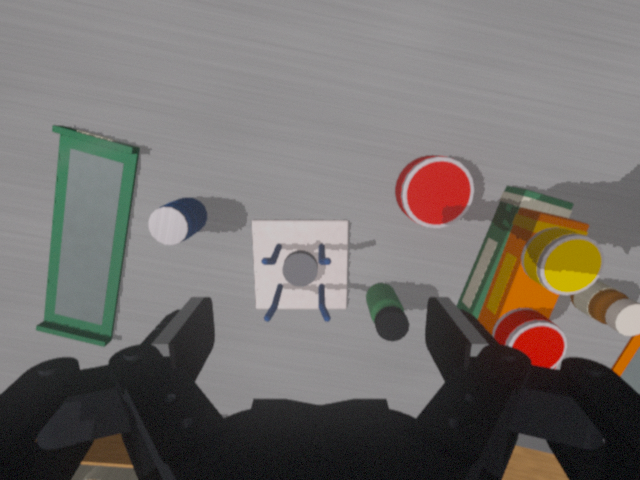

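Dispenser base now looks square in view at yaw 0.19, pedestal at (300,268); green tray at left (90,235).

```bash
python3 - <<'E'
from h import *
o=get_obs();w=camera('wrist');t=camera('top')
im=cv2.cvtColor(w['color'],cv2.COLOR_RGB2BGR)
cv2.imwrite('pics/w2d.png',cv2.resize(im[210:330,240:360],None,fx=5,fy=5,interpolation=cv2.INTER_CUBIC))
hsv=cv2.cvtColor(w['color'],cv2.COLOR_RGB2HSV)
k=cv2.inRange(hsv,(0,0,165),(180,30,255));z=np.zeros_like(k);z[212:315,245:355]=k[212:315,245:355]
ct=max(cv2.findContours(z,cv2.RETR_EXTERNAL,cv2.CHAIN_APPROX_NONE)[0],key=cv2.contourArea)
rc=cv2.minAreaRect(ct);print(rc);b=cv2.boxPoints(rc);p=np.array([onz(w,*x,.006,o) for x in b]);print(p.round(4).tolist(),p.mean(0).round(4),[np.linalg.norm(p[i]-p[i-1]).round(4) for i in range(4)])
T=lambda x,y:(x/2.2+140,y/2.2+170)
print('seat',onz(w,300,268.5,.02,o),tri([ray(w,300,268.5,o),ray(t,*T(502,157))]))
print('red',onz(w,531,344,.119,o))
gm=cv2.inRange(hsv,(55,90,40),(90,255,255));gm[:,200:]=0
cs,h=cv2.findContours(gm,cv2.RETR_CCOMP,cv2.CHAIN_APPROX_NONE)
for c,hh in zip(cs,h[0]):
    if cv2.contourArea(c)>1500:
        q=cv2.approxPolyDP(cv2.convexHull(c),4,True)[:,0];print('hole' if hh[3]>=0 else 'out',q.tolist())
        P=np.array([onz(w,*x,.005,o) for x in q]);print(P[:,:2].round(4).tolist(),P.mean(0))
E
```

```text
((299.5, 264.0), (88.0, 95.0), 90.0)
[[0.4931, -0.181, 0.006], [0.4709, -0.0661, 0.006], [0.5866, -0.0413, 0.006], [0.6104, -0.1644, 0.006]] [ 0.5403 -0.1132  0.006 ] [np.float64(0.1184), np.float64(0.117), np.float64(0.1183), np.float64(0.1254)]
seat [ 0.53909878 -0.11201916  0.02      ] (array([ 0.54191516, -0.11280146,  0.01364941]), [0.000993137016238498, 0.000993137016238421])
red [0.53870603 0.128021   0.119     ]
out [[54, 126], [137, 151], [109, 337], [45, 320]]
[[0.4271, -0.4206], [0.4371, -0.3251], [0.69, -0.3487], [0.6805, -0.4335]] [ 0.55866075 -0.3819716   0.005     ]
hole [[70, 147], [124, 163], [101, 326], [53, 313]]
[[0.4474, -0.4023], [0.4539, -0.3395], [0.6753, -0.3598], [0.668, -0.4229]] [ 0.56113779 -0.3811348   0.005     ]
```

View pics/w2d.png

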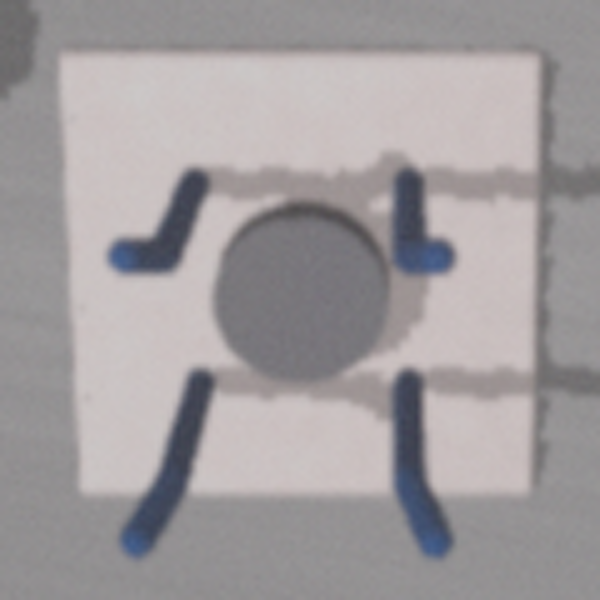

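```bash
python3 - <<'E'
from h import *
togo((.4528,.1365,.19),-.07)
E
```

```text
pos [ 0.457  -0.1041  0.2914] yaw 0.191 tilt [-0. -0. -1.] F [ 0.3  0.4 -0.3] open 0.998 t 3.0
rz 0.261 shift cm after turn [ 2.1  23.97 10.14]
```

```bash
python3 -m inch '[{"delta_pos":[0,0,0],"rotation":[0,0,0.13]},{"delta_pos":[0,0,0],"rotation":[0,0,0.13]},{"delta_pos":[0.4,4,0],"rotation":[0,0,0]},{"delta_pos":[0.4,4,0],"rotation":[0,0,0]},{"delta_pos":[0.4,4,2],"rotation":[0,0,0]},{"delta_pos":[0.4,4,2.7],"rotation":[0,0,0]},{"delta_pos":[0.3,4,2.7],"rotation":[0,0,0]},{"delta_pos":[0.2,4,2.7],"rotation":[0,0,0]},{"delta_pos":[0,0,0],"rotation":[0,0,0]},{"delta_pos":[0,0,0],"rotation":[0,0,0]}]'
python3 - <<'E'
from h import *
togo((.4528,.1365,.09),-.07)
o=get_obs();c=camera('wrist');save(c,'w3.png')
E
```

```text
time_s: 4.05
eef_pos: [0.4517, 0.137, 0.1897]
eef_rot: [-0.001, 0.033, 0.999, -0.0]
wrist_force: [-0.5, -0.5, 0.5]
opening: 0.998
pos [0.4517 0.137  0.1897] yaw -0.066 tilt [ 0.002 -0.001 -1.   ] F [-0.5 -0.5  0.5] open 0.998 t 4.0
rz 0.004 shift cm after turn [-0.11 -0.04  9.97]
```

View pics/w3.png

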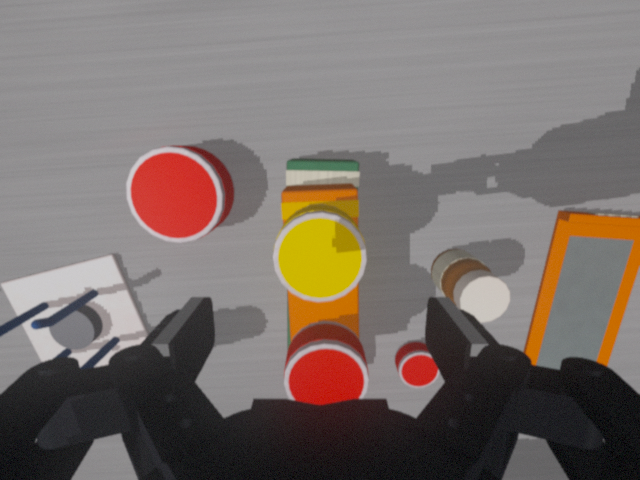

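```bash
python3 - <<'E'
from h import *
o=get_obs();w=camera('wrist')
print(onz(w,320,257,.119,o),onz(w,326,368,.119,o))
E
python3 -m inch '[{"delta_pos":[-0.1,0,2],"rotation":[0,0,0]},{"delta_pos":[0,0,2],"rotation":[0,0,0]},{"delta_pos":[0,0,2],"rotation":[0,0,0]},{"delta_pos":[0,0,2],"rotation":[0,0,0]},{"delta_pos":[0,0,1],"rotation":[0,0,0]},{"delta_pos":[0,0,0.8],"rotation":[0,0,0]},{"delta_pos":[0,0,0],"rotation":[0,0,0]},{"delta_pos":[0,0,0],"rotation":[0,0,0]}]'
python3 - <<'E'
from h import *
togo((.4528,.1365,.09),-.07)
E
```

```text
[0.45354622 0.13664674 0.119     ] [0.53447748 0.13538831 0.119     ]
time_s: 4.95
eef_pos: [0.4542, 0.1356, 0.0931]
eef_rot: [0.001, 0.035, 0.999, 0.0]
wrist_force: [-0.2, 0.8, -0.4]
opening: 1.004
pos [0.4542 0.1356 0.0931] yaw -0.069 tilt [-0.001  0.    -1.   ] F [-0.2  0.8 -0.4] open 1.004 t 5.0
rz 0.001 shift cm after turn [0.15 0.08 0.31]
```

```bash
python3 -m inch '[{"delta_pos":[0,0,0.2],"rotation":[0,0,0]},{"delta_pos":[0,0,0],"rotation":[0,0,0]},{"delta_pos":[0,0,0],"rotation":[0,0,0]},{"delta_pos":[0,0,0],"rotation":[0,0,0]},{"delta_pos":[0,0,0],"rotation":[0,0,0]},{"delta_pos":[0,0,0],"rotation":[0,0,0]},{"delta_pos":[0,0,0],"rotation":[0,0,0]},{"delta_pos":[0,0,0],"rotation":[0,0,0]}]' 4
python3 - <<'E'
from h import *
togo((.5402,-.1125,.025),.19)
E
```

```text
time_s: 5.75
eef_pos: [0.4542, 0.1362, 0.0912]
eef_rot: [0.001, 0.034, 0.999, 0.0]
wrist_force: [-0.6, 0.8, 5.8]
opening: 0.687
pos [0.4542 0.1362 0.0912] yaw -0.069 tilt [-0.002  0.    -1.   ] F [-0.6  0.8  5.8] open 0.687 t 5.8
rz -0.259 shift cm after turn [ -3.75 -26.04   6.62]
```

```bash
python3 -m inch '[{"delta_pos":[0,0,-0.5],"rotation":[0,0,0]},{"delta_pos":[0,0,-1],"rotation":[0,0,0]},{"delta_pos":[0,0,-2],"rotation":[0,0,0]},{"delta_pos":[0,0,-2],"rotation":[0,0,0]},{"delta_pos":[0,0,-2],"rotation":[0,0,0]},{"delta_pos":[0,0,-1.5],"rotation":[0,0,0]},{"delta_pos":[0,0,0],"rotation":[0,0,0]},{"delta_pos":[0,0,0],"rotation":[0,0,0]}]'
python3 - <<'E'
from h import *
togo((.5402,-.1125,.03),.19)
c=camera('wrist');save(c,'w4.png');c=camera('scene');save(c,'s4.png')
E
```

```text
time_s: 6.55
eef_pos: [0.4533, 0.1359, 0.1803]
eef_rot: [0.0, 0.034, 0.999, -0.0]
wrist_force: [0.4, 0.0, -2.1]
opening: 0.684
pos [0.4533 0.1359 0.1803] yaw -0.069 tilt [-0. -0. -1.] F [ 0.4  0.  -2.1] open 0.684 t 6.5
rz -0.259 shift cm after turn [ -3.84 -26.03  15.03]
```

View pics/w4.png

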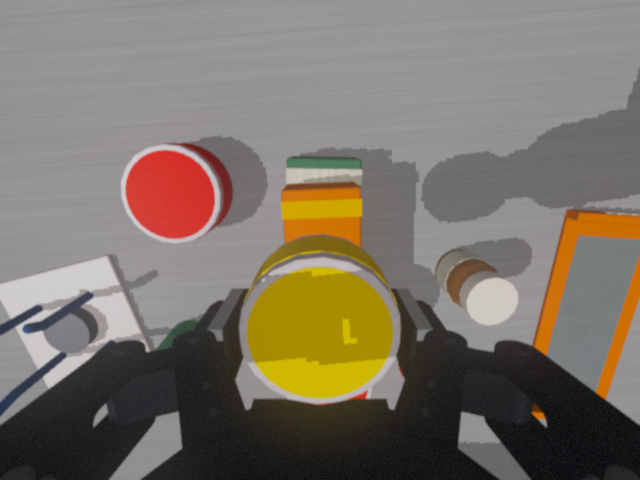

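View pics/s4.png

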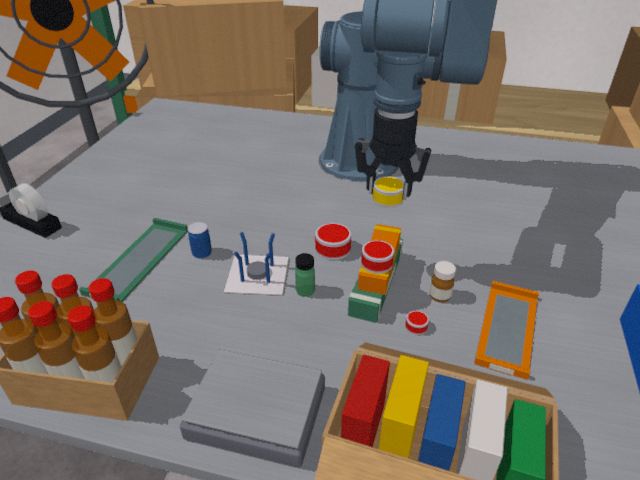

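The tin is held level with its lid at (321,332). I'll check its offset from the TCP before carrying it.

```bash
python3 - <<'E'
from h import *
o=get_obs();w=camera('wrist');s=camera('scene')
hsv=cv2.cvtColor(w['color'],cv2.COLOR_RGB2HSV)
k=cv2.inRange(hsv,(22,120,60),(36,255,255));z=np.zeros_like(k);z[225:405,225:420]=k[225:405,225:420]
e,d=ray(w,321,332,o)
p=onz(w,321,332,o['eef_pos'][2]+.0278,o);M=q2R(o['eef_rot']);print('in tool',M.T@(p-o['eef_pos']))
# lid width px check for height
a=onz(w,246,332,o['eef_pos'][2]+.0278,o);b=onz(w,397,332,o['eef_pos'][2]+.0278,o);print('lid width',np.linalg.norm(a-b))
im=cv2.cvtColor(s['color'],cv2.COLOR_RGB2BGR)[140:220,340:440];cv2.imwrite('pics/s4c.png',cv2.resize(im,None,fx=6,fy=6,interpolation=cv2.INTER_CUBIC))
togo((.5402,-.1125,.16),.19)
E
```

```text
in tool [ 0.00223     0.00078445 -0.02779596]
lid width 0.05457110515162298
pos [0.4527 0.1358 0.1792] yaw -0.069 tilt [ 0.002 -0.    -1.   ] F [-0.4  0.7 -1.7] open 0.683 t 6.8
rz -0.259 shift cm after turn [ -3.91 -26.04   1.92]
```

View pics/s4c.png

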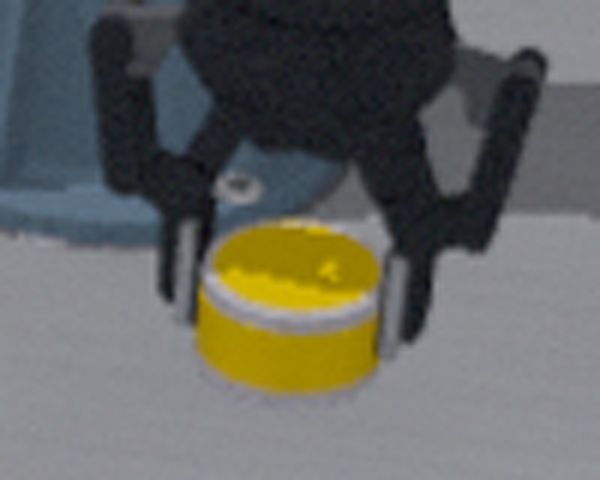

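```bash
python3 -m inch '[{"delta_pos":[0,0,0],"rotation":[0,0,-0.09]},{"delta_pos":[0,0,0],"rotation":[0,0,-0.09]},{"delta_pos":[0,0,0],"rotation":[0,0,-0.08]},{"delta_pos":[-0.6,-4,0],"rotation":[0,0,0]},{"delta_pos":[-0.6,-4,0],"rotation":[0,0,0]},{"delta_pos":[-0.6,-4,0],"rotation":[0,0,0]},{"delta_pos":[-0.7,-4,0],"rotation":[0,0,0]},{"delta_pos":[-0.7,-4,0],"rotation":[0,0,0]},{"delta_pos":[-0.7,-4,0],"rotation":[0,0,0]},{"delta_pos":[0,-2,0],"rotation":[0,0,0]}]'
python3 -m inch '[{"delta_pos":[0,0,1],"rotation":[0,0,0]},{"delta_pos":[0,0,1],"rotation":[0,0,0]},{"delta_pos":[0,0,0],"rotation":[0,0,0]},{"delta_pos":[0,0,0],"rotation":[0,0,0]}]'
python3 - <<'E'
from h import *
togo((.5414,-.1125,.12),.19)
c=camera('wrist');save(c,'w5.png');c=camera('scene');save(c,'s5.png')
s=cv2.cvtColor(c['color'],cv2.COLOR_RGB2BGR)[160:310,180:340];cv2.imwrite('pics/s5c.png',cv2.resize(s,None,fx=4,fy=4,interpolation=cv2.INTER_CUBIC))
E
```

```text
time_s: 7.75
eef_pos: [0.5418, -0.1151, 0.1795]
eef_rot: [-0.0, -0.094, 0.996, -0.0]
wrist_force: [0.2, 0.5, -2.7]
opening: 0.686
time_s: 8.15
eef_pos: [0.5404, -0.1105, 0.1593]
eef_rot: [-0.001, -0.096, 0.995, 0.001]
wrist_force: [0.8, -0.6, -1.4]
opening: 0.682
pos [ 0.5404 -0.1105  0.1593] yaw 0.193 tilt [ 0.002  0.001 -1.   ] F [ 0.8 -0.6 -1.4] open 0.682 t 8.2
rz 0.003 shift cm after turn [-0.06 -0.22  3.93]
```

View pics/w5.png

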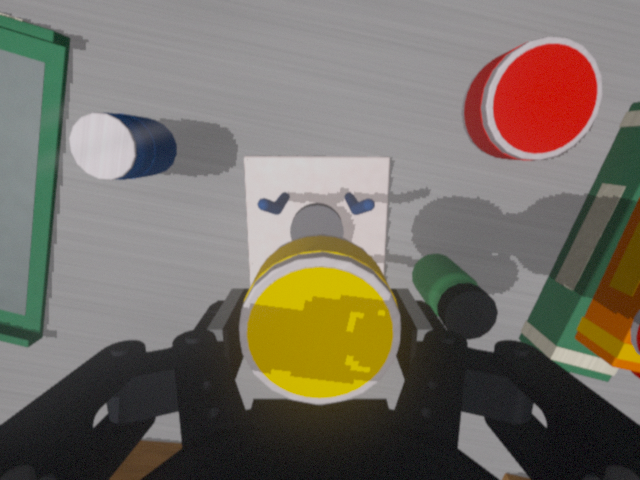

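View pics/s5c.png

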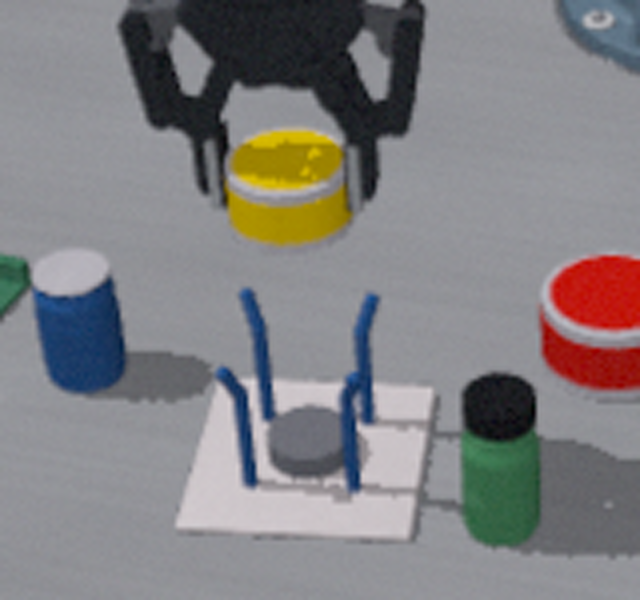

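```bash
python3 - <<'E'
from h import *
o=get_obs();w=camera('wrist');M=q2R(o['eef_rot'])
im=cv2.cvtColor(w['color'],cv2.COLOR_RGB2BGR)[140:300,230:410];cv2.imwrite('pics/w5c.png',cv2.resize(im,None,fx=4,fy=4,interpolation=cv2.INTER_CUBIC))
tl=lambda u,v,z:(M.T@(onz(w,u,v,z,o)-o['eef_pos'])*1000).round(1)
print('ped near edge',tl(318,204,.02),'base edge',tl(246,157,.006),tl(390,157,.006))
print('lid',tl(320.5,331,o['eef_pos'][2]+.0278))
E
```

```text
ped near edge [ 22.1  -0.8 140.4] base edge [ 58.4 -59.6 154.4] [ 58.5  58.  154.4]
lid [  2.6   0.7 -27.8]
```

View pics/w5c.png

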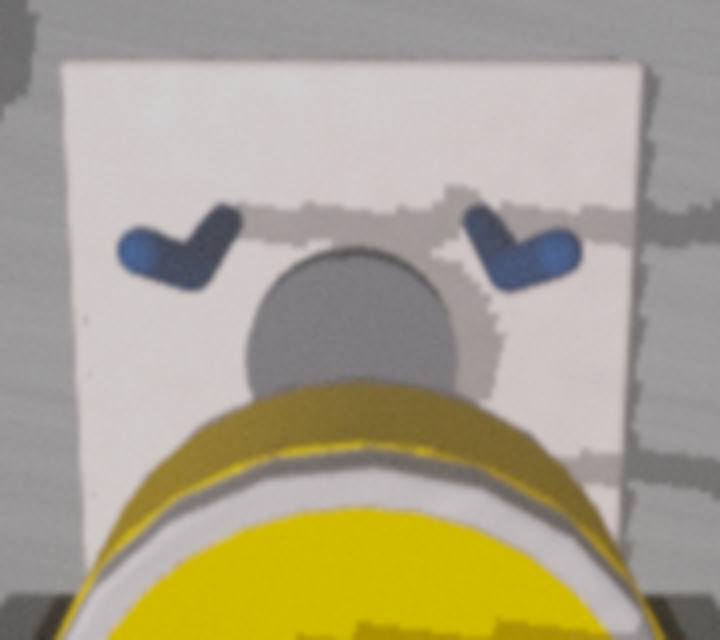

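```bash
python3 -m inch '[{"delta_pos":[-0.12,-0.13,0],"rotation":[0,0,0]},{"delta_pos":[0,0,1],"rotation":[0,0,0]},{"delta_pos":[0,0,1],"rotation":[0,0,0]},{"delta_pos":[0,0,1],"rotation":[0,0,0]},{"delta_pos":[0,0,1],"rotation":[0,0,0]},{"delta_pos":[0,0,1],"rotation":[0,0,0]},{"delta_pos":[0,0,1],"rotation":[0,0,0]},{"delta_pos":[0,0,0],"rotation":[0,0,0]},{"delta_pos":[0,0,0],"rotation":[0,0,0]}]'
python3 - <<'E'
from h import *
togo((.5414,-.1125,.03),.19)
c=camera('scene');s=cv2.cvtColor(c['color'],cv2.COLOR_RGB2BGR)[160:310,180:340];cv2.imwrite('pics/s6c.png',cv2.resize(s,None,fx=4,fy=4,interpolation=cv2.INTER_CUBIC))
c=camera('wrist');s=cv2.cvtColor(c['color'],cv2.COLOR_RGB2BGR)[140:420,180:460];cv2.imwrite('pics/w6c.png',cv2.resize(s,None,fx=2.1,fy=2.1,interpolation=cv2.INTER_CUBIC))
E
```

```text
time_s: 9.2
eef_pos: [0.5425, -0.113, 0.1]
eef_rot: [-0.0, -0.095, 0.995, 0.0]
wrist_force: [-0.2, 0.1, -1.5]
opening: 0.689
pos [ 0.5425 -0.113   0.1   ] yaw 0.191 tilt [ 0.  0. -1.] F [-0.2  0.1 -1.5] open 0.689 t 9.2
rz 0.001 shift cm after turn [0.1  0.07 7.  ]
```

View pics/s6c.png

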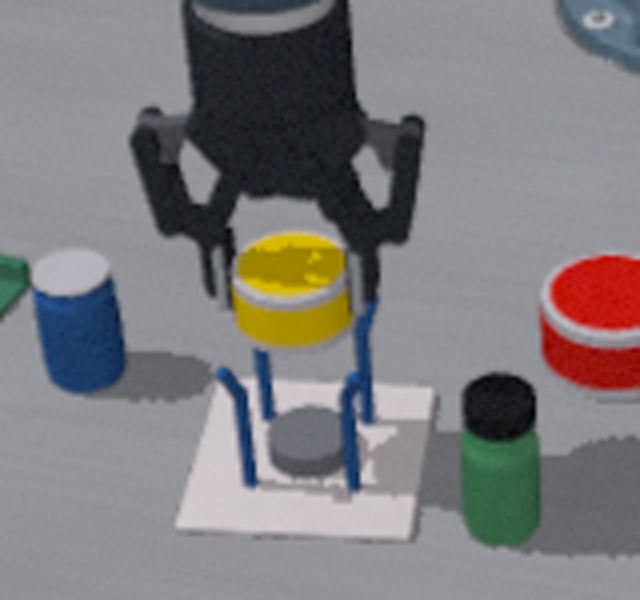

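View pics/w6c.png

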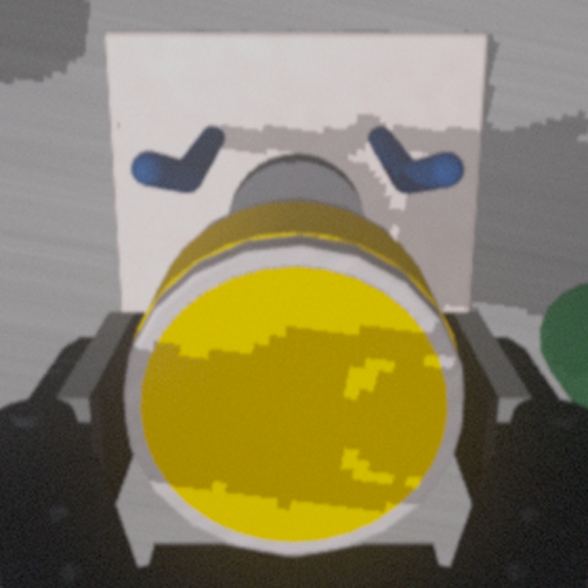

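```bash
python3 -m inch '[{"delta_pos":[0,0,0.8],"rotation":[0,0,0]},{"delta_pos":[0,0,0.8],"rotation":[0,0,0]},{"delta_pos":[0,0,0.8],"rotation":[0,0,0]},{"delta_pos":[0,0,0],"rotation":[0,0,0]}]'
python3 -m inch '[{"delta_pos":[0,0,0.8],"rotation":[0,0,0]},{"delta_pos":[0,0,0.8],"rotation":[0,0,0]},{"delta_pos":[0,0,0.8],"rotation":[0,0,0]},{"delta_pos":[0,0,0],"rotation":[0,0,0]}]'
python3 -m inch '[{"delta_pos":[0,0,0.5],"rotation":[0,0,0]},{"delta_pos":[0,0,0.5],"rotation":[0,0,0]},{"delta_pos":[0,0,0.5],"rotation":[0,0,0]},{"delta_pos":[0,0,0],"rotation":[0,0,0]}]'
python3 - <<'E'
from h import *
togo((.5414,-.1125,.0265),.19)
c=camera('scene');s=cv2.cvtColor(c['color'],cv2.COLOR_RGB2BGR)[160:310,180:340];cv2.imwrite('pics/s7c.png',cv2.resize(s,None,fx=4,fy=4,interpolation=cv2.INTER_CUBIC))
E
```

```text
time_s: 9.7
eef_pos: [0.5413, -0.1125, 0.0745]
eef_rot: [-0.001, -0.095, 0.995, 0.001]
wrist_force: [0.1, 0.2, -2.1]
opening: 0.684
time_s: 10.1
eef_pos: [0.5415, -0.1126, 0.0507]
eef_rot: [-0.001, -0.095, 0.995, 0.001]
wrist_force: [-0.2, 0.4, -1.7]
opening: 0.682
time_s: 10.5
eef_pos: [0.542, -0.1128, 0.0365]
eef_rot: [-0.001, -0.095, 0.995, 0.0]
wrist_force: [0.2, 1.4, -1.2]
opening: 0.684
pos [ 0.542  -0.1128  0.0365] yaw 0.191 tilt [ 0.001  0.001 -1.   ] F [ 0.2  1.4 -1.2] open 0.684 t 10.5
rz 0.001 shift cm after turn [0.05 0.04 1.  ]
```

View pics/s7c.png

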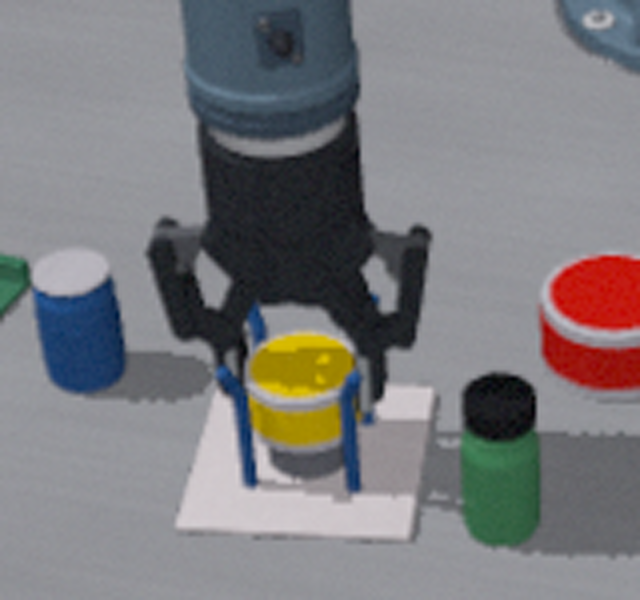

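Inside the rods without contact. The last centimetre goes down in small steps, checking force after each.

```bash
python3 -m inch '[{"delta_pos":[0,0,0.3],"rotation":[0,0,0]},{"delta_pos":[0,0,0.3],"rotation":[0,0,0]},{"delta_pos":[0,0,0],"rotation":[0,0,0]}]'
python3 -m inch '[{"delta_pos":[0,0,0.2],"rotation":[0,0,0]},{"delta_pos":[0,0,0],"rotation":[0,0,0]}]'
python3 -m inch '[{"delta_pos":[0,0,0.1],"rotation":[0,0,0]},{"delta_pos":[0,0,0],"rotation":[0,0,0]}]'
python3 -m inch '[{"delta_pos":[0,0,0.1],"rotation":[0,0,0]},{"delta_pos":[0,0,0],"rotation":[0,0,0]}]'
```

```text
time_s: 10.85
eef_pos: [0.5423, -0.1129, 0.0309]
eef_rot: [-0.0, -0.095, 0.995, 0.0]
wrist_force: [-0.5, 0.2, -1.4]
opening: 0.684
time_s: 11.05
eef_pos: [0.5424, -0.113, 0.0291]
eef_rot: [-0.0, -0.095, 0.995, 0.0]
wrist_force: [-1.0, 0.3, -2.0]
opening: 0.685
time_s: 11.25
eef_pos: [0.5426, -0.113, 0.0282]
eef_rot: [-0.0, -0.095, 0.995, -0.0]
wrist_force: [-0.1, 0.6, -2.0]
opening: 0.68
time_s: 11.45
eef_pos: [0.5425, -0.113, 0.0272]
eef_rot: [-0.0, -0.095, 0.995, 0.0]
wrist_force: [-0.0, 0.1, -1.4]
opening: 0.686
```

```bash
python3 -m inch '[{"delta_pos":[0,0,0.1],"rotation":[0,0,0]},{"delta_pos":[0,0,0],"rotation":[0,0,0]}]'
python3 -m inch '[{"delta_pos":[0,0,0.1],"rotation":[0,0,0]},{"delta_pos":[0,0,0],"rotation":[0,0,0]}]'
python3 -m inch '[{"delta_pos":[0,0,0.1],"rotation":[0,0,0]},{"delta_pos":[0,0,0],"rotation":[0,0,0]}]'
```

```text
time_s: 11.65
eef_pos: [0.5427, -0.1131, 0.0263]
eef_rot: [0.0, -0.095, 0.995, -0.0]
wrist_force: [0.5, 0.2, -1.9]
opening: 0.684
time_s: 11.85
eef_pos: [0.5427, -0.1131, 0.0263]
eef_rot: [-0.0, -0.096, 0.995, -0.0]
wrist_force: [-3.0, 1.1, 8.4]
opening: 0.681
time_s: 12.05
eef_pos: [0.5427, -0.1131, 0.0262]
eef_rot: [-0.0, -0.096, 0.995, -0.0]
wrist_force: [-7.9, 2.8, 17.0]
opening: 0.682
```

Contact came at the predicted height of 0.0263. I'll relax the commanded 1 mm and release.

```bash
python3 -m inch '[{"delta_pos":[0,0,-0.15],"rotation":[0,0,0]},{"delta_pos":[0,0,0],"rotation":[0,0,0]}]'
python3 -m inch '[{"delta_pos":[0,0,0],"rotation":[0,0,0]},{"delta_pos":[0,0,0],"rotation":[0,0,0]},{"delta_pos":[0,0,0],"rotation":[0,0,0]},{"delta_pos":[0,0,0],"rotation":[0,0,0]},{"delta_pos":[0,0,0],"rotation":[0,0,0]},{"delta_pos":[0,0,0],"rotation":[0,0,0]},{"delta_pos":[0,0,0],"rotation":[0,0,0]}]' 7.8
python3 - <<'E'
from h import *
c=camera('scene');s=cv2.cvtColor(c['color'],cv2.COLOR_RGB2BGR)[160:310,180:340];cv2.imwrite('pics/s8c.png',cv2.resize(s,None,fx=4,fy=4,interpolation=cv2.INTER_CUBIC))
E
```

```text
time_s: 12.25
eef_pos: [0.5429, -0.1131, 0.0263]
eef_rot: [0.0, -0.095, 0.995, -0.0]
wrist_force: [-1.6, 0.5, 6.4]
opening: 0.682
time_s: 12.95
eef_pos: [0.5426, -0.113, 0.0258]
eef_rot: [-0.0, -0.095, 0.995, 0.0]
wrist_force: [-0.0, -0.8, -0.8]
opening: 0.914
```

View pics/s8c.png

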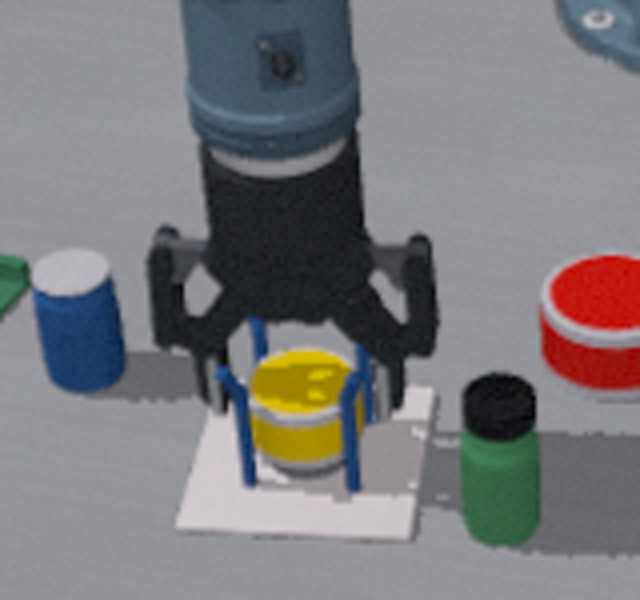

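Yellow is seated and free of the fingers. Lifting straight up, then over to the red tin.

```bash
python3 -m inch '[{"delta_pos":[0,0,-1],"rotation":[0,0,0]},{"delta_pos":[0,0,-2],"rotation":[0,0,0]},{"delta_pos":[0,0,-2.5],"rotation":[0,0,0]},{"delta_pos":[0,0,-2.5],"rotation":[0,0,0]},{"delta_pos":[0,0,-2.5],"rotation":[0,0,0]},{"delta_pos":[0,0,-2.5],"rotation":[0,0,0]},{"delta_pos":[0,0,-2.5],"rotation":[0,0,0]},{"delta_pos":[0,0,-2.5],"rotation":[0,0,0]},{"delta_pos":[0,0,0],"rotation":[0,0,0]},{"delta_pos":[0,0,0],"rotation":[0,0,0]}]'
python3 - <<'E'
from h import *
c=camera('wrist');save(c,'w9.png')
togo((.543,.1355,.2),-.05)
E
```

```text
time_s: 14.0
eef_pos: [0.5428, -0.1131, 0.2065]
eef_rot: [0.001, -0.095, 0.995, -0.0]
wrist_force: [0.1, -0.0, -1.3]
opening: 0.911
pos [ 0.5421 -0.1128  0.2054] yaw 0.191 tilt [ 0.001  0.    -1.   ] F [ 1.2 -0.1 -0. ] open 0.911 t 14.1
rz 0.241 shift cm after turn [ 1.16 24.81  0.54]
```

View pics/w9.png

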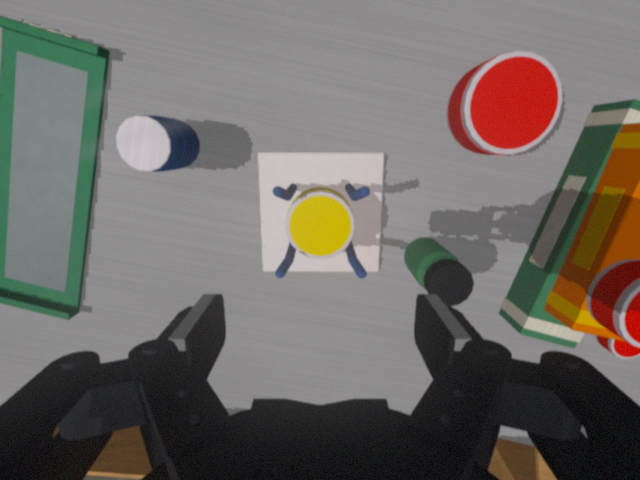

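Yellow sits centred between the rods at (320,225). Next, the red tin.

```bash
python3 -m inch '[{"delta_pos":[0,0,0],"rotation":[0,0,0.12]},{"delta_pos":[0,0,0],"rotation":[0,0,0.12]},{"delta_pos":[0.2,4,0],"rotation":[0,0,0]},{"delta_pos":[0.2,4,0],"rotation":[0,0,0]},{"delta_pos":[0.2,4,0],"rotation":[0,0,0]},{"delta_pos":[0.2,4,0],"rotation":[0,0,0]},{"delta_pos":[0.2,4.4,0],"rotation":[0,0,0]},{"delta_pos":[0.2,4.4,0],"rotation":[0,0,0]},{"delta_pos":[0,0,0],"rotation":[0,0,0]},{"delta_pos":[0,0,0],"rotation":[0,0,0]}]' 8.5
python3 - <<'E'
from h import *
o=get_obs();c=camera('wrist');save(c,'w10.png')
togo((.543,.1355,.0912),-.05)
hsv=cv2.cvtColor(c['color'],cv2.COLOR_RGB2HSV)
k=cv2.inRange(hsv,(0,150,120),(5,255,255))|cv2.inRange(hsv,(172,150,120),(180,255,255));k[:, :200]=0;k[:,410:]=0
ct=max(cv2.findContours(k,cv2.RETR_EXTERNAL,cv2.CHAIN_APPROX_NONE)[0],key=cv2.contourArea);print(cv2.boundingRect(ct),cv2.fitEllipse(cv2.convexHull(ct)))
E
```

```text
time_s: 15.05
eef_pos: [0.5416, 0.1361, 0.2042]
eef_rot: [-0.001, 0.023, 1.0, -0.0]
wrist_force: [1.1, -0.2, -0.3]
opening: 0.999
pos [0.5419 0.1351 0.2044] yaw -0.048 tilt [ 0.002 -0.001 -1.   ] F [ 0.1 -0.7  0.3] open 0.998 t 15.1
rz 0.002 shift cm after turn [-0.11  0.05 11.32]
(281, 215, 77, 74) ((318.5703430175781, 251.57015991210938), (73.48121643066406, 76.78715515136719), 90.88177490234375)
```

View pics/w10.png

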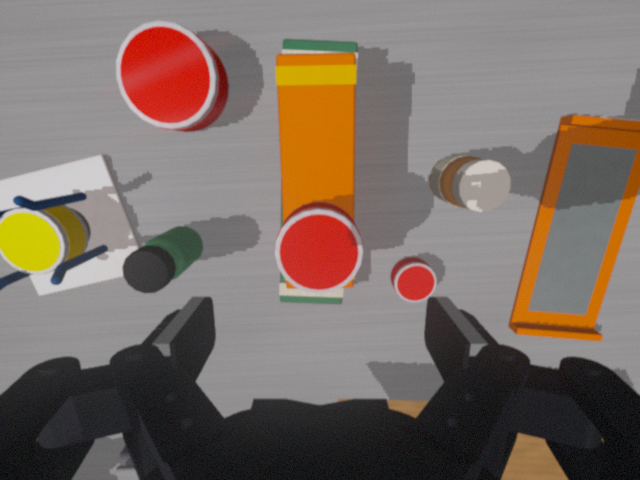

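```bash
python3 - <<'E'
from h import *
o=get_obs();c=camera('wrist')
print('red',onz(c,318.6,250,.119,o))
q=[(276,55),(357,53),(282,289),(353,286)]
P=[onz(c,*x,.085,o) for x in q];print(np.round(P,4)[:,:2].tolist(),np.mean(P,0))
g=[(283,40),(357,42),(281,302),(342,303)]
P=[onz(c,*x,.045,o) for x in g];print(np.round(P,4)[:,:2].tolist(),np.mean(P,0))
E
python3 -m inch '[{"delta_pos":[-0.1,0,2],"rotation":[0,0,0]},{"delta_pos":[0,0,2],"rotation":[0,0,0]},{"delta_pos":[0,0,2],"rotation":[0,0,0]},{"delta_pos":[0,0,2],"rotation":[0,0,0]},{"delta_pos":[0,0,1.5],"rotation":[0,0,0]},{"delta_pos":[0,0,1],"rotation":[0,0,0]},{"delta_pos":[0,0,0.6],"rotation":[0,0,0]},{"delta_pos":[0,0,0],"rotation":[0,0,0]},{"delta_pos":[0,0,0],"rotation":[0,0,0]}]'
python3 - <<'E'
from h import *
togo((.543,.1355,.0925),-.05)
E
```

```text
red [0.54191319 0.13470912 0.119     ]
[[0.4143, 0.1121], [0.4156, 0.1665], [0.5827, 0.1035], [0.5828, 0.16]] [0.49886127 0.13551733 0.085     ]
[[0.3948, 0.1143], [0.3989, 0.1709], [0.612, 0.0963], [0.6156, 0.1527]] [0.50531879 0.13352533 0.045     ]
time_s: 16.05
eef_pos: [0.5443, 0.1352, 0.0954]
eef_rot: [0.001, 0.024, 1.0, 0.0]
wrist_force: [0.1, -0.0, -0.2]
opening: 1.0
pos [0.5443 0.1352 0.0954] yaw -0.049 tilt [-0.001  0.    -1.   ] F [ 0.1 -0.  -0.2] open 1.0 t 16.1
rz 0.001 shift cm after turn [0.13 0.03 0.29]
```

```bash
python3 -m inch '[{"delta_pos":[0.12,0,0.3],"rotation":[0,0,0]},{"delta_pos":[0,0,0],"rotation":[0,0,0]}]'
python3 -m inch '[{"delta_pos":[0,0,0],"rotation":[0,0,0]},{"delta_pos":[0,0,0],"rotation":[0,0,0]},{"delta_pos":[0,0,0],"rotation":[0,0,0]},{"delta_pos":[0,0,0],"rotation":[0,0,0]},{"delta_pos":[0,0,0],"rotation":[0,0,0]},{"delta_pos":[0,0,0],"rotation":[0,0,0]},{"delta_pos":[0,0,0],"rotation":[0,0,0]}]' 4
python3 -m inch '[{"delta_pos":[0,0,-0.5],"rotation":[0,0,0]},{"delta_pos":[0,0,-1],"rotation":[0,0,0]},{"delta_pos":[0,0,-2],"rotation":[0,0,0]},{"delta_pos":[0,0,-2],"rotation":[0,0,0]},{"delta_pos":[0,0,-2],"rotation":[0,0,0]},{"delta_pos":[0,0,-1.5],"rotation":[0,0,0]},{"delta_pos":[0,0,0],"rotation":[0,0,0]},{"delta_pos":[0,0,0],"rotation":[0,0,0]}]'
python3 - <<'E'
from h import *
togo((.5418,-.1127,.16),.191)
c=camera('wrist');save(c,'w11.png')
E
```

```text
time_s: 16.25
eef_pos: [0.5425, 0.1354, 0.092]
eef_rot: [0.0, 0.024, 1.0, 0.0]
wrist_force: [-0.8, -0.2, -0.8]
opening: 0.997
time_s: 16.95
eef_pos: [0.5431, 0.1355, 0.0925]
eef_rot: [0.001, 0.024, 1.0, 0.0]
wrist_force: [-0.3, 1.4, 5.1]
opening: 0.682
time_s: 17.75
eef_pos: [0.5423, 0.1352, 0.1815]
eef_rot: [-0.0, 0.024, 1.0, -0.0]
wrist_force: [-0.4, 0.7, -2.5]
opening: 0.686
pos [0.5423 0.1352 0.1815] yaw -0.049 tilt [ 0. -0. -1.] F [-0.4  0.7 -2.5] open 0.686 t 17.8
rz -0.24 shift cm after turn [  4.75 -24.33   2.15]
```

View pics/w11.png

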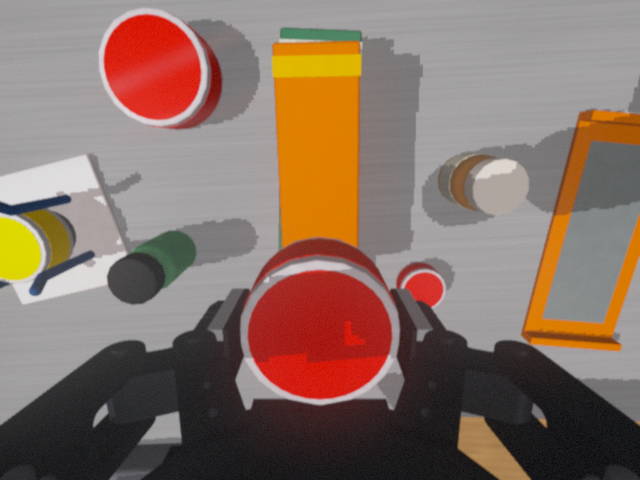

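The red grip matches yellow's (lid at 321,332), so the same release position applies, one tin higher.

```bash
python3 -m inch '[{"delta_pos":[0,0,0],"rotation":[0,0,-0.08]},{"delta_pos":[0,0,0],"rotation":[0,0,-0.08]},{"delta_pos":[0,0,0],"rotation":[0,0,-0.08]},{"delta_pos":[0.8,-4,0],"rotation":[0,0,0]},{"delta_pos":[0.8,-4,0],"rotation":[0,0,0]},{"delta_pos":[0.8,-4,0],"rotation":[0,0,0]},{"delta_pos":[0.8,-4,0],"rotation":[0,0,0]},{"delta_pos":[0.8,-4,0],"rotation":[0,0,0]},{"delta_pos":[0.75,-4.3,0],"rotation":[0,0,0]},{"delta_pos":[0,0,0],"rotation":[0,0,0]}]'
python3 -m inch '[{"delta_pos":[0,0,1],"rotation":[0,0,0]},{"delta_pos":[0,0,1],"rotation":[0,0,0]},{"delta_pos":[0,0,0],"rotation":[0,0,0]},{"delta_pos":[0,0,0],"rotation":[0,0,0]}]'
python3 - <<'E'
from h import *
togo((.5420,-.113,.12),.191)
c=camera('wrist');s=cv2.cvtColor(c['color'],cv2.COLOR_RGB2BGR)[140:420,180:460];cv2.imwrite('pics/w12c.png',cv2.resize(s,None,fx=2.1,fy=2.1,interpolation=cv2.INTER_CUBIC))
E
```

```text
time_s: 18.8
eef_pos: [0.5414, -0.1172, 0.1805]
eef_rot: [-0.001, -0.093, 0.996, -0.001]
wrist_force: [0.6, -0.1, -1.9]
opening: 0.683
time_s: 19.2
eef_pos: [0.5415, -0.1109, 0.1608]
eef_rot: [-0.001, -0.096, 0.995, 0.001]
wrist_force: [0.1, 0.2, -1.2]
opening: 0.684
pos [ 0.5415 -0.1109  0.1608] yaw 0.193 tilt [ 0.002  0.001 -1.   ] F [ 0.1  0.2 -1.2] open 0.684 t 19.2
rz 0.002 shift cm after turn [-0.01 -0.22  4.08]
```

View pics/w12c.png

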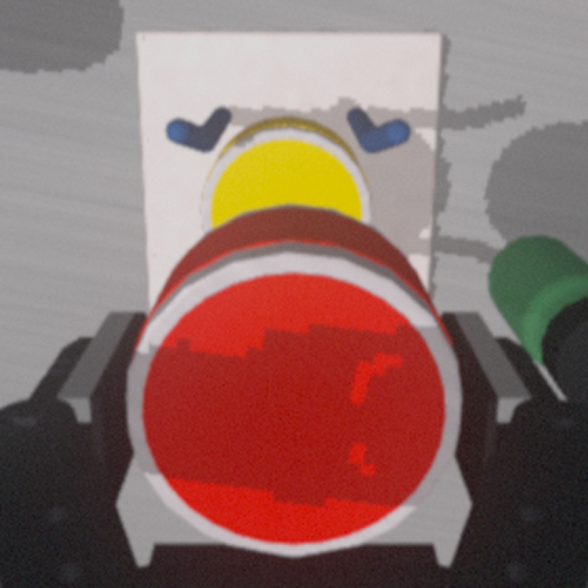

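```bash
python3 -m inch '[{"delta_pos":[0,-0.17,0],"rotation":[0,0,0]},{"delta_pos":[0,0,1],"rotation":[0,0,0]},{"delta_pos":[0,0,1],"rotation":[0,0,0]},{"delta_pos":[0,0,1],"rotation":[0,0,0]},{"delta_pos":[0,0,1],"rotation":[0,0,0]},{"delta_pos":[0,0,1],"rotation":[0,0,0]},{"delta_pos":[0,0,0.7],"rotation":[0,0,0]},{"delta_pos":[0,0,0],"rotation":[0,0,0]},{"delta_pos":[0,0,0],"rotation":[0,0,0]}]'
python3 -m inch '[{"delta_pos":[0,0,0.7],"rotation":[0,0,0]},{"delta_pos":[0,0,0.7],"rotation":[0,0,0]},{"delta_pos":[0,0,0.7],"rotation":[0,0,0]},{"delta_pos":[0,0,0],"rotation":[0,0,0]}]'
python3 - <<'E'
from h import *
togo((.5420,-.113,.0615),.191)
c=camera('scene');s=cv2.cvtColor(c['color'],cv2.COLOR_RGB2BGR)[160:310,180:340];cv2.imwrite('pics/s13c.png',cv2.resize(s,None,fx=4,fy=4,interpolation=cv2.INTER_CUBIC))
E
```

```text
time_s: 20.15
eef_pos: [0.5424, -0.114, 0.1047]
eef_rot: [-0.0, -0.095, 0.995, 0.0]
wrist_force: [0.2, -1.0, -2.2]
opening: 0.681
time_s: 20.55
eef_pos: [0.5414, -0.1136, 0.0823]
eef_rot: [-0.001, -0.095, 0.995, 0.001]
wrist_force: [-0.3, 0.5, -2.3]
opening: 0.681
pos [ 0.5414 -0.1136  0.0823] yaw 0.191 tilt [ 0.002  0.001 -1.   ] F [-0.3  0.5 -2.3] open 0.681 t 20.6
rz 0.0 shift cm after turn [-0.07  0.04  2.08]
```

View pics/s13c.png

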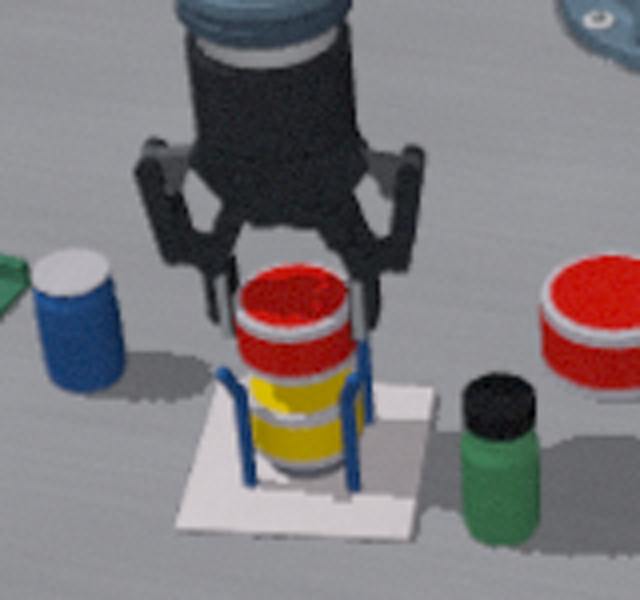

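Lined up and contact-free. Lowering gently.

```bash
python3 -m inch '[{"delta_pos":[0,0,0.5],"rotation":[0,0,0]},{"delta_pos":[0,0,0.5],"rotation":[0,0,0]},{"delta_pos":[0,0,0.4],"rotation":[0,0,0]},{"delta_pos":[0,0,0],"rotation":[0,0,0]}]'
python3 -m inch '[{"delta_pos":[0,0,0.3],"rotation":[0,0,0]},{"delta_pos":[0,0,0],"rotation":[0,0,0]}]'
python3 -m inch '[{"delta_pos":[0,0,0.15],"rotation":[0,0,0]},{"delta_pos":[0,0,0],"rotation":[0,0,0]}]'
python3 -m inch '[{"delta_pos":[0,0,0.1],"rotation":[0,0,0]},{"delta_pos":[0,0,0],"rotation":[0,0,0]}]'
python3 -m inch '[{"delta_pos":[0,0,0.1],"rotation":[0,0,0]},{"delta_pos":[0,0,0],"rotation":[0,0,0]}]'
```

```text
time_s: 21.0
eef_pos: [0.5418, -0.1138, 0.069]
eef_rot: [-0.001, -0.095, 0.995, 0.0]
wrist_force: [0.7, 0.6, -2.3]
opening: 0.685
time_s: 21.2
eef_pos: [0.5422, -0.1139, 0.0665]
eef_rot: [-0.0, -0.095, 0.995, 0.0]
wrist_force: [0.3, 0.4, -2.1]
opening: 0.68
time_s: 21.4
eef_pos: [0.5423, -0.114, 0.0652]
eef_rot: [-0.0, -0.095, 0.995, 0.0]
wrist_force: [0.5, 0.5, -1.9]
opening: 0.683
time_s: 21.6
eef_pos: [0.5424, -0.114, 0.0643]
eef_rot: [-0.0, -0.095, 0.995, -0.0]
wrist_force: [0.1, 0.3, -0.9]
opening: 0.682
time_s: 21.8
eef_pos: [0.5423, -0.1139, 0.0632]
eef_rot: [-0.0, -0.095, 0.995, 0.0]
wrist_force: [-0.4, -0.8, -1.7]
opening: 0.685
```

```bash
python3 -m inch '[{"delta_pos":[0,0,0.1],"rotation":[0,0,0]},{"delta_pos":[0,0,0],"rotation":[0,0,0]}]'
python3 -m inch '[{"delta_pos":[0,0,0.1],"rotation":[0,0,0]},{"delta_pos":[0,0,0],"rotation":[0,0,0]}]'
python3 -m inch '[{"delta_pos":[0,0,0.05],"rotation":[0,0,0]},{"delta_pos":[0,0,0],"rotation":[0,0,0]}]'
```

```text
time_s: 22.0
eef_pos: [0.5423, -0.1139, 0.0621]
eef_rot: [-0.0, -0.095, 0.995, 0.0]
wrist_force: [0.5, -0.0, -1.1]
opening: 0.682
time_s: 22.2
eef_pos: [0.5426, -0.114, 0.0615]
eef_rot: [0.0, -0.095, 0.995, -0.0]
wrist_force: [-1.1, 0.7, 1.2]
opening: 0.686
time_s: 22.4
eef_pos: [0.5426, -0.1141, 0.0616]
eef_rot: [0.0, -0.095, 0.995, -0.0]
wrist_force: [-1.5, 0.9, 5.2]
opening: 0.681
```

Contact at 0.0615, as predicted. Releasing.

```bash
python3 -m inch '[{"delta_pos":[0,0,0],"rotation":[0,0,0]},{"delta_pos":[0,0,0],"rotation":[0,0,0]},{"delta_pos":[0,0,0],"rotation":[0,0,0]},{"delta_pos":[0,0,0],"rotation":[0,0,0]},{"delta_pos":[0,0,0],"rotation":[0,0,0]},{"delta_pos":[0,0,0],"rotation":[0,0,0]},{"delta_pos":[0,0,0],"rotation":[0,0,0]},{"delta_pos":[0,0,0],"rotation":[0,0,0]}]' 7.8
python3 -m inch '[{"delta_pos":[0,0,-1],"rotation":[0,0,0]},{"delta_pos":[0,0,-2],"rotation":[0,0,0]},{"delta_pos":[0,0,-2.5],"rotation":[0,0,0]},{"delta_pos":[0,0,-2.5],"rotation":[0,0,0]},{"delta_pos":[0,0,-2.5],"rotation":[0,0,0]},{"delta_pos":[0,0,-2.5],"rotation":[0,0,0]},{"delta_pos":[0,0,-1],"rotation":[0,0,0]},{"delta_pos":[0,0,0],"rotation":[0,0,0]},{"delta_pos":[0,0,0],"rotation":[0,0,0]}]'
python3 - <<'E'
from h import *
c=camera('wrist');save(c,'w14.png')
togo((.499,.1355,.2),-.042)
c=camera('scene');s=cv2.cvtColor(c['color'],cv2.COLOR_RGB2BGR)[160:310,180:340];cv2.imwrite('pics/s14c.png',cv2.resize(s,None,fx=4,fy=4,interpolation=cv2.INTER_CUBIC))
E
```

```text
time_s: 23.2
eef_pos: [0.5424, -0.114, 0.0608]
eef_rot: [-0.0, -0.095, 0.995, -0.0]
wrist_force: [-0.1, -0.6, -0.0]
opening: 0.912
time_s: 24.1
eef_pos: [0.5419, -0.1138, 0.2]
eef_rot: [-0.0, -0.095, 0.995, 0.0]
wrist_force: [-0.1, -0.6, -1.2]
opening: 0.911
pos [ 0.5416 -0.1137  0.1994] yaw 0.191 tilt [ 0.002  0.001 -1.   ] F [-0.4 -0.4 -0.1] open 0.913 t 24.1
rz 0.233 shift cm after turn [ 5.3  24.72 -0.06]
```

View pics/w14.png

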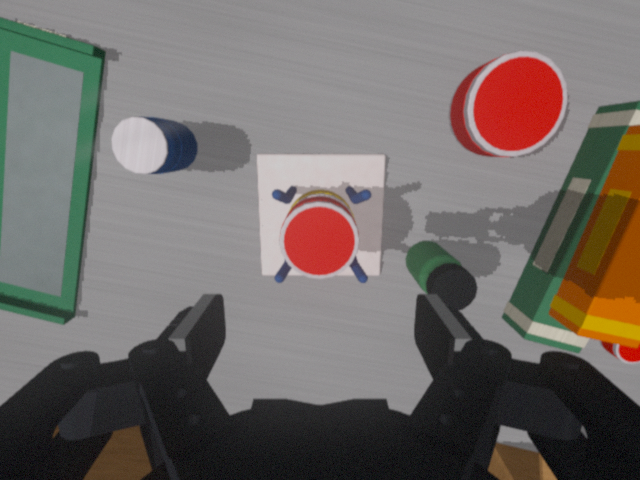

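View pics/s14c.png

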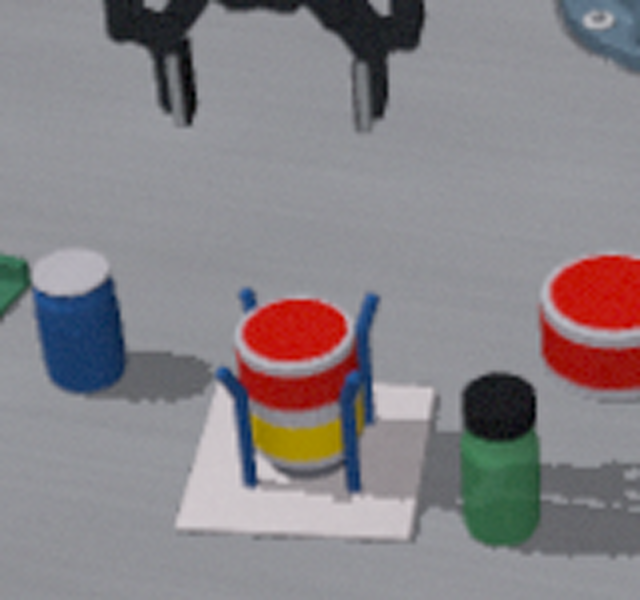

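Red sits squarely on yellow inside the rods. Now the orange carton.

```bash
python3 -m inch '[{"delta_pos":[0,0,0],"rotation":[0,0,0.12]},{"delta_pos":[0,0,0],"rotation":[0,0,0.113]},{"delta_pos":[0.8,4,0],"rotation":[0,0,0]},{"delta_pos":[0.9,4,0],"rotation":[0,0,0]},{"delta_pos":[0.9,4,0],"rotation":[0,0,0]},{"delta_pos":[0.9,4,0],"rotation":[0,0,0]},{"delta_pos":[0.9,4.3,0],"rotation":[0,0,0]},{"delta_pos":[0.9,4.3,0],"rotation":[0,0,0]},{"delta_pos":[0,0,0],"rotation":[0,0,0]},{"delta_pos":[0,0,0],"rotation":[0,0,0]}]' 8.5
python3 - <<'E'
from h import *
o=get_obs();c=camera('wrist');save(c,'w15.png')
togo((.499,.1355,.056),-.042)
E
```

```text
time_s: 25.2
eef_pos: [0.4988, 0.1348, 0.1996]
eef_rot: [-0.001, 0.02, 1.0, -0.0]
wrist_force: [0.5, -0.7, -0.7]
opening: 0.994
pos [0.4992 0.1338 0.1998] yaw -0.041 tilt [ 0.002 -0.001 -1.   ] F [-0.9  0.3 -0.3] open 0.995 t 25.2
rz 0.001 shift cm after turn [ 0.03  0.16 14.38]
```

View pics/w15.png

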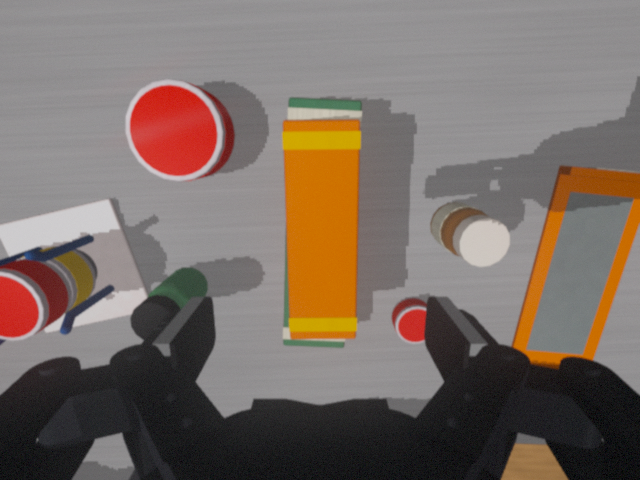

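```bash
python3 - <<'E'
from h import *
o=get_obs();c=camera('wrist');t=camera('top')
q=[(283.5,121),(361,121),(289.5,339),(357,338)]
P=np.array([onz(c,*x,.085,o) for x in q]);print(P[:,:2].round(4).tolist(),P.mean(0))
print('len',np.linalg.norm((P[0]+P[1]-P[2]-P[3])/2),'yaw',np.arctan2(*((P[2]+P[3]-P[0]-P[1])[[1,0]])))
# height check from top-view blob
hsv=cv2.cvtColor(t['color'],cv2.COLOR_RGB2HSV);k=cv2.inRange(hsv,(8,140,90),(34,255,255));k[:,:235]=0;k[:,320:]=0;k[:190]=0;k[310:]=0
ct=max(cv2.findContours(k,cv2.RETR_EXTERNAL,cv2.CHAIN_APPROX_NONE)[0],key=cv2.contourArea);print(cv2.minAreaRect(ct))
save(t,'top15.png')
u=np.mean(q,0);print(tri([ray(c,*proj(c,P.mean(0),o),o),ray(t,*cv2.minAreaRect(ct)[0])]))
E
```

```text
[[0.4143, 0.1127], [0.4164, 0.1661], [0.5823, 0.1063], [0.5836, 0.1612]] [0.49916873 0.1365658  0.085     ]
len 0.16769679205047872 yaw -0.033564955440497236
((258.9616394042969, 269.45843505859375), (9.312554359436035, 35.21184539794922), 2.2906100749969482)
(array([0.4400311 , 0.13236253, 0.30080311]), [0.005475361570861386, 0.005475361570861357])
```

```bash
python3 -m inch '[{"delta_pos":[0,0.2,2],"rotation":[0,0,0]},{"delta_pos":[0,0,2],"rotation":[0,0,0]},{"delta_pos":[0,0,2],"rotation":[0,0,0]},{"delta_pos":[0,0,2],"rotation":[0,0,0]},{"delta_pos":[0,0,2],"rotation":[0,0,0]},{"delta_pos":[0,0,1.5],"rotation":[0,0,0]},{"delta_pos":[0,0,1],"rotation":[0,0,0]},{"delta_pos":[0,0,0.7],"rotation":[0,0,0]},{"delta_pos":[0,0,0.5],"rotation":[0,0,0]},{"delta_pos":[0,0,0],"rotation":[0,0,0]}]'
python3 -m inch '[{"delta_pos":[0,0,0],"rotation":[0,0,0]},{"delta_pos":[0,0,0],"rotation":[0,0,0]}]'
python3 - <<'E'
from h import *
togo((.499,.1360,.057),-.038)
E
```

```text
time_s: 26.35
eef_pos: [0.4997, 0.1357, 0.0635]
eef_rot: [-0.0, 0.021, 1.0, -0.0]
wrist_force: [0.6, 0.7, 0.4]
opening: 0.995
time_s: 26.55
eef_pos: [0.5003, 0.1361, 0.0645]
eef_rot: [0.001, 0.021, 1.0, 0.0]
wrist_force: [0.3, -0.1, 0.6]
opening: 0.994
pos [0.5003 0.1361 0.0645] yaw -0.042 tilt [-0.001  0.    -1.   ] F [ 0.3 -0.1  0.6] open 0.994 t 26.6
rz -0.004 shift cm after turn [ 0.13 -0.01  0.75]
```

```bash
python3 -m inch '[{"delta_pos":[0.1,0,0.5],"rotation":[0,0,0]},{"delta_pos":[0,0,0.2],"rotation":[0,0,0]},{"delta_pos":[0,0,0],"rotation":[0,0,0]}]'
python3 -m inch '[{"delta_pos":[0,0,0],"rotation":[0,0,0]},{"delta_pos":[0,0,0],"rotation":[0,0,0]},{"delta_pos":[0,0,0],"rotation":[0,0,0]},{"delta_pos":[0,0,0],"rotation":[0,0,0]},{"delta_pos":[0,0,0],"rotation":[0,0,0]},{"delta_pos":[0,0,0],"rotation":[0,0,0]},{"delta_pos":[0,0,0],"rotation":[0,0,0]},{"delta_pos":[0,0,0],"rotation":[0,0,0]}]' 4
python3 - <<'E'
from h import *
togo((.499,.1360,.057),-.038)
E
```

```text
time_s: 26.85
eef_pos: [0.4983, 0.1361, 0.0564]
eef_rot: [-0.0, 0.021, 1.0, -0.0]
wrist_force: [-0.0, -0.2, 0.3]
opening: 0.996
time_s: 27.65
eef_pos: [0.4992, 0.1361, 0.0573]
eef_rot: [0.0, 0.021, 1.0, 0.0]
wrist_force: [-0.1, 0.7, 5.8]
opening: 0.619
pos [0.4992 0.1361 0.0573] yaw -0.042 tilt [-0.001  0.    -1.   ] F [-0.1  0.7  5.8] open 0.619 t 27.6
rz -0.004 shift cm after turn [ 0.02 -0.01  0.03]
```

```bash
python3 -m inch '[{"delta_pos":[0,0,-0.5],"rotation":[0,0,0]},{"delta_pos":[0,0,-1],"rotation":[0,0,0]},{"delta_pos":[0,0,-2],"rotation":[0,0,0]},{"delta_pos":[0,0,-2],"rotation":[0,0,0]},{"delta_pos":[0,0,-2.5],"rotation":[0,0,0]},{"delta_pos":[0,0,-2.5],"rotation":[0,0,0]},{"delta_pos":[0,0,-2.5],"rotation":[0,0,0]},{"delta_pos":[0,0,-1.5],"rotation":[0,0,0]},{"delta_pos":[0,0,0],"rotation":[0,0,0]},{"delta_pos":[0,0,0],"rotation":[0,0,0]}]'
python3 -m inch '[{"delta_pos":[0,2.5,0],"rotation":[0,0,0]},{"delta_pos":[0,3,0],"rotation":[0,0,0]},{"delta_pos":[0,3,0],"rotation":[0,0,0]},{"delta_pos":[0,3,0],"rotation":[0,0,0]},{"delta_pos":[0,3,0],"rotation":[0,0,0]},{"delta_pos":[0,2,0],"rotation":[0,0,0]},{"delta_pos":[0,0,0],"rotation":[0,0,0]},{"delta_pos":[0,0,0],"rotation":[0,0,0]}]'
python3 - <<'E'
from h import *
togo((.570,.392,.19),-.12)
c=camera('wrist');save(c,'w16.png')
c=camera('scene');save(c,'s16.png')
E
```

```text
time_s: 28.65
eef_pos: [0.4984, 0.136, 0.2015]
eef_rot: [-0.0, 0.021, 1.0, -0.0]
wrist_force: [-0.1, -0.2, -3.7]
opening: 0.622
time_s: 29.45
eef_pos: [0.5046, 0.3006, 0.1999]
eef_rot: [-0.001, 0.02, 1.0, -0.001]
wrist_force: [-0.2, -0.2, -2.3]
opening: 0.619
pos [0.5046 0.3006 0.1999] yaw -0.041 tilt [ 0.003 -0.002 -1.   ] F [-0.2 -0.2 -2.3] open 0.619 t 29.4
rz 0.079 shift cm after turn [-5.4   9.85  0.99]
```

View pics/w16.png

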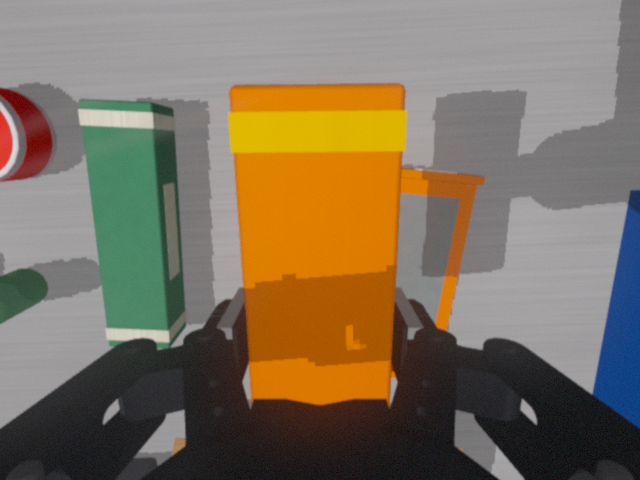

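View pics/s16.png

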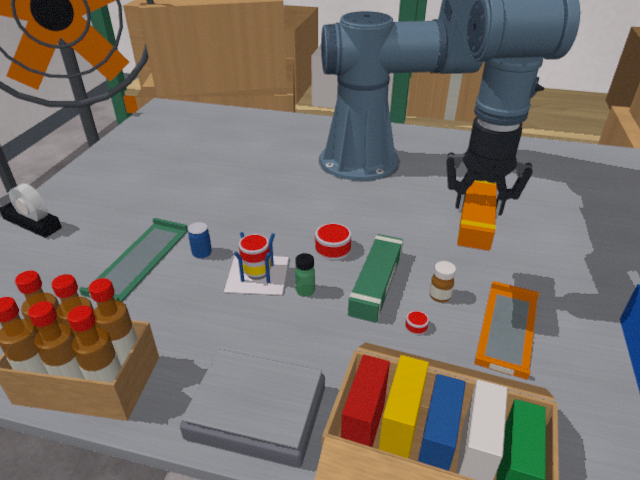

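The carton is held level. The arm may hide the tray in the top view now, so I'll refine the tray from its grey inlay in the initial top image and the scene view.

```bash
python3 - <<'E'
from h import *
def hole(img,lo,hi,roi):
    hsv=cv2.cvtColor(cv2.resize(img,None,fx=4,fy=4,interpolation=cv2.INTER_CUBIC),cv2.COLOR_BGR2HSV);k=cv2.inRange(hsv,lo,hi)
    x0,y0,x1,y1=[4*v for v in roi];z=np.zeros_like(k);z[y0:y1,x0:x1]=k[y0:y1,x0:x1]
    cs,h=cv2.findContours(z,cv2.RETR_CCOMP,cv2.CHAIN_APPROX_NONE)
    c=max([c for c,hh in zip(cs,h[0]) if hh[3]>=0],key=cv2.contourArea)
    c=cv2.convexHull(c)
    for e in range(4,60,2):
        q=cv2.approxPolyDP(c,e,True)[:,0]
        if len(q)<=4:break
    return (q+.5)/4-.5
t=camera('top');s=camera('scene');ti=cv2.imread('pics/top0.png');si=cv2.imread('pics/scene0.png')
O=((5,110,80),(22,255,255));G=((50,60,30),(90,255,255))
for n,c,i,col,roi in(('o top',t,ti,O,(140,175,205,275)),('o scene',s,si,O,(465,275,550,385)),('g top',t,ti,G,(445,180,500,295)),('g scene',s,si,G,(80,215,192,310))):
    q=hole(i,*col,roi);P=np.array([onz(c,*x,.005) for x in q]);P=P[np.argsort(P[:,0])]
    a,b=P[:len(P)//2].mean(0),P[len(P)//2:].mean(0)
    # diagonals intersect-like centre: midpoint of end mids
    print(n,q.round(1).tolist(),P[:,:2].round(4).tolist(),'mid',((a+b)/2)[:2].round(4),'yaw',np.arctan2(b[1]-a[1],b[0]-a[0]).round(3))
E
```

```text
o top [[167.1, 192.1], [189.6, 196.6], [175.4, 259.9], [152.6, 254.9]] [[0.4836, 0.3753], [0.495, 0.4339], [0.6494, 0.3501], [0.6598, 0.4091]] mid [0.572  0.3921] yaw -0.15
o scene [[497.6, 293.9], [528.9, 302.6], [520.1, 365.4], [484.4, 354.9]] [[0.4809, 0.3756], [0.4916, 0.4346], [0.6494, 0.3509], [0.658, 0.4109]] mid [0.57  0.393] yaw -0.144
g top [[463.6, 193.9], [486.9, 197.6], [480.9, 280.6], [456.6, 276.1]] [[0.4502, -0.402], [0.4601, -0.3404], [0.6673, -0.4237], [0.6757, -0.363]] mid [ 0.5633 -0.3823] yaw -0.102Traceback (most recent call last):
  File "<stdin>", line 15, in <module>
  File "<stdin>", line 6, in hole
ValueError: max() iterable argument is empty
```

```bash
python3 -m inch '[{"delta_pos":[0,0,0],"rotation":[0,0,0.06]},{"delta_pos":[0,0,0],"rotation":[0,0,0.046]},{"delta_pos":[0,0,0],"rotation":[0,0,0]}]'
python3 - <<'E'
from h import *
togo((.5705,.3925,.16),-.147)
E
```

```text
time_s: 29.95
eef_pos: [0.5058, 0.3001, 0.2018]
eef_rot: [0.0, 0.075, 0.997, -0.0]
wrist_force: [-0.1, 0.4, -3.0]
opening: 0.622
pos [0.5058 0.3001 0.2018] yaw -0.149 tilt [-0. -0. -1.] F [-0.1  0.4 -3. ] open 0.622 t 29.9
rz -0.002 shift cm after turn [-5.04 10.08  4.18]
```

```bash
python3 -m inch '[{"delta_pos":[-1,2,0],"rotation":[0,0,0]},{"delta_pos":[-1,2,0],"rotation":[0,0,0]},{"delta_pos":[-1,2,0],"rotation":[0,0,0]},{"delta_pos":[-1,2,1.3],"rotation":[0,0,0]},{"delta_pos":[-1,2,1.4],"rotation":[0,0,0]},{"delta_pos":[0,0,1.4],"rotation":[0,0,0]},{"delta_pos":[0,0,0],"rotation":[0,0,0]},{"delta_pos":[0,0,0],"rotation":[0,0,0]},{"delta_pos":[0,0,0],"rotation":[0,0,0]}]'
python3 - <<'E'
from h import *
togo((.5705,.3925,.0175),-.147)
c=camera('wrist');save(c,'w17.png')
c=camera('scene');s=cv2.cvtColor(c['color'],cv2.COLOR_RGB2BGR)[180:400,420:600];cv2.imwrite('pics/s17c.png',cv2.resize(s,None,fx=2.7,fy=2.7,interpolation=cv2.INTER_CUBIC))
E
```

```text
time_s: 30.85
eef_pos: [0.5701, 0.3919, 0.1619]
eef_rot: [0.001, 0.074, 0.997, 0.0]
wrist_force: [0.5, 0.3, -2.5]
opening: 0.62
pos [0.5701 0.3919 0.1619] yaw -0.148 tilt [-0.001  0.001 -1.   ] F [ 0.5  0.3 -2.5] open 0.62 t 30.9
rz -0.001 shift cm after turn [-0.03  0.06 14.44]
```

View pics/w17.png

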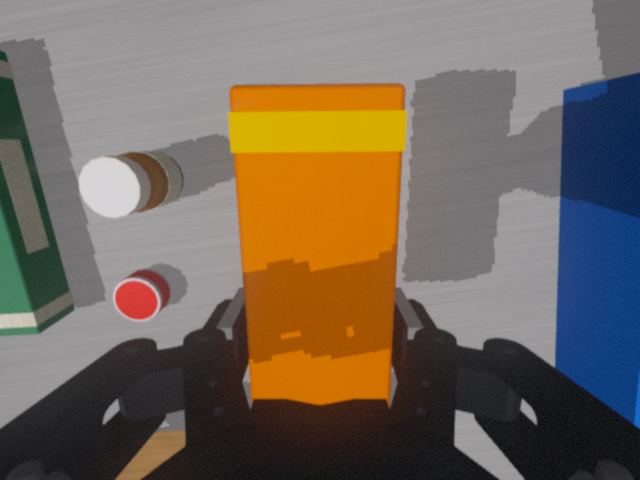

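View pics/s17c.png

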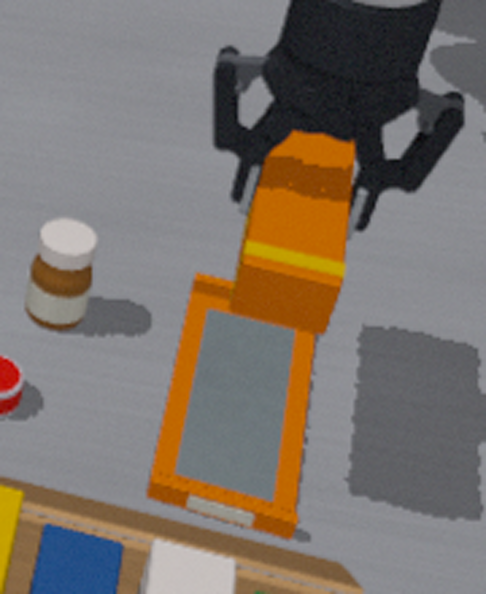

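```bash
python3 -m inch '[{"delta_pos":[0,0,1.5],"rotation":[0,0,0]},{"delta_pos":[0,0,1.7],"rotation":[0,0,0]},{"delta_pos":[0,0,1.7],"rotation":[0,0,0]},{"delta_pos":[0,0,1.7],"rotation":[0,0,0]},{"delta_pos":[0,0,1.5],"rotation":[0,0,0]},{"delta_pos":[0,0,1.5],"rotation":[0,0,0]},{"delta_pos":[0,0,1.2],"rotation":[0,0,0]},{"delta_pos":[0,0,0.8],"rotation":[0,0,0]},{"delta_pos":[0,0,0],"rotation":[0,0,0]},{"delta_pos":[0,0,0],"rotation":[0,0,0]}]'
python3 - <<'E'
from h import *
togo((.5705,.3925,.0175),-.147)
c=camera('wrist');save(c,'w18.png')
c=camera('scene');s=cv2.cvtColor(c['color'],cv2.COLOR_RGB2BGR)[220:400,440:590];cv2.imwrite('pics/s18c.png',cv2.resize(s,None,fx=3.3,fy=3.3,interpolation=cv2.INTER_CUBIC))
E
```

```text
time_s: 31.95
eef_pos: [0.5702, 0.3927, 0.0452]
eef_rot: [0.0, 0.074, 0.997, 0.0]
wrist_force: [-0.6, 0.1, -2.9]
opening: 0.621
pos [0.5702 0.3927 0.0452] yaw -0.148 tilt [-0.001  0.    -1.   ] F [-0.6  0.1 -2.9] open 0.621 t 31.9
rz -0.001 shift cm after turn [-0.04 -0.01  2.77]
```

View pics/w18.png

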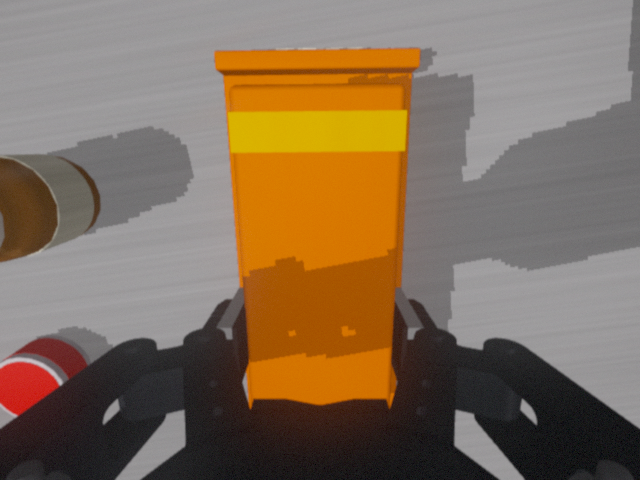

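View pics/s18c.png

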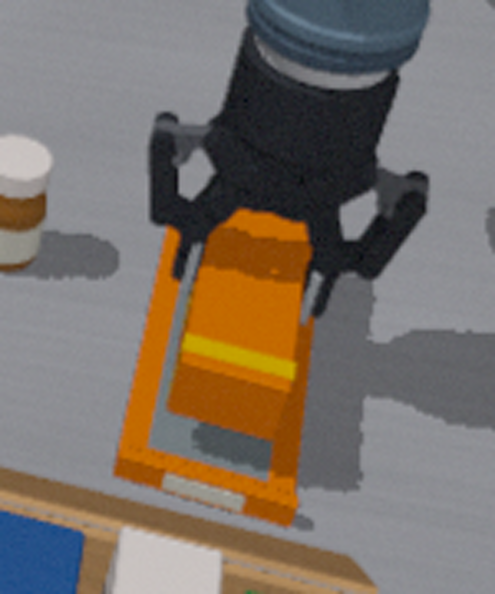

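The carton is centred over the tray; in the wrist view the end stop runs 215–420 and the carton 230–406. Lowering gently.

```bash
python3 -m inch '[{"delta_pos":[0,0,0.7],"rotation":[0,0,0]},{"delta_pos":[0,0,0.7],"rotation":[0,0,0]},{"delta_pos":[0,0,0.5],"rotation":[0,0,0]},{"delta_pos":[0,0,0.3],"rotation":[0,0,0]},{"delta_pos":[0,0,0],"rotation":[0,0,0]},{"delta_pos":[0,0,0],"rotation":[0,0,0]}]'
python3 -m inch '[{"delta_pos":[0,0,0.2],"rotation":[0,0,0]},{"delta_pos":[0,0,0],"rotation":[0,0,0]}]'
python3 -m inch '[{"delta_pos":[0,0,0.1],"rotation":[0,0,0]},{"delta_pos":[0,0,0],"rotation":[0,0,0]}]'
python3 -m inch '[{"delta_pos":[0,0,0.1],"rotation":[0,0,0]},{"delta_pos":[0,0,0],"rotation":[0,0,0]}]'
python3 -m inch '[{"delta_pos":[0,0,0.1],"rotation":[0,0,0]},{"delta_pos":[0,0,0],"rotation":[0,0,0]}]'
```

```text
time_s: 32.65
eef_pos: [0.5698, 0.3925, 0.0227]
eef_rot: [-0.0, 0.074, 0.997, -0.0]
wrist_force: [-0.1, 1.5, -2.8]
opening: 0.618
time_s: 32.85
eef_pos: [0.5699, 0.3925, 0.0208]
eef_rot: [0.0, 0.074, 0.997, -0.0]
wrist_force: [0.5, 0.1, -2.5]
opening: 0.624
time_s: 33.05
eef_pos: [0.5698, 0.3924, 0.0197]
eef_rot: [-0.0, 0.074, 0.997, -0.0]
wrist_force: [0.2, -1.5, -3.3]
opening: 0.618
time_s: 33.25
eef_pos: [0.5698, 0.3924, 0.0187]
eef_rot: [-0.0, 0.074, 0.997, -0.0]
wrist_force: [-0.6, 0.3, -2.7]
opening: 0.617
time_s: 33.45
eef_pos: [0.5697, 0.3924, 0.0176]
eef_rot: [-0.0, 0.074, 0.997, -0.0]
wrist_force: [0.0, -0.7, -3.3]
opening: 0.62
```

```bash
python3 -m inch '[{"delta_pos":[0,0,0.1],"rotation":[0,0,0]},{"delta_pos":[0,0,0],"rotation":[0,0,0]}]'
python3 -m inch '[{"delta_pos":[0,0,0.08],"rotation":[0,0,0]},{"delta_pos":[0,0,0],"rotation":[0,0,0]}]'
```

```text
time_s: 33.65
eef_pos: [0.57, 0.3925, 0.0173]
eef_rot: [0.0, 0.074, 0.997, -0.0]
wrist_force: [-2.4, -0.3, 2.3]
opening: 0.621
time_s: 33.85
eef_pos: [0.5699, 0.3925, 0.0173]
eef_rot: [0.0, 0.074, 0.997, -0.0]
wrist_force: [-4.1, -3.2, 6.7]
opening: 0.62
```

Contact at 0.0173, as predicted. Release and rise.

```bash
python3 -m inch '[{"delta_pos":[0,0,0],"rotation":[0,0,0]},{"delta_pos":[0,0,0],"rotation":[0,0,0]},{"delta_pos":[0,0,0],"rotation":[0,0,0]},{"delta_pos":[0,0,0],"rotation":[0,0,0]},{"delta_pos":[0,0,0],"rotation":[0,0,0]},{"delta_pos":[0,0,0],"rotation":[0,0,0]},{"delta_pos":[0,0,0],"rotation":[0,0,0]},{"delta_pos":[0,0,0],"rotation":[0,0,0]}]' 8.2
python3 -m inch '[{"delta_pos":[0,0,-1],"rotation":[0,0,0]},{"delta_pos":[0,0,-2],"rotation":[0,0,0]},{"delta_pos":[0,0,-3],"rotation":[0,0,0]},{"delta_pos":[0,0,-3],"rotation":[0,0,0]},{"delta_pos":[0,0,-3],"rotation":[0,0,0]},{"delta_pos":[0,0,-3],"rotation":[0,0,0]},{"delta_pos":[0,0,-3],"rotation":[0,0,0]},{"delta_pos":[0,0,0],"rotation":[0,0,0]},{"delta_pos":[0,0,0],"rotation":[0,0,0]}]'
python3 - <<'E'
from h import *
c=camera('wrist');save(c,'w19.png')
togo((.502,.1335,.2),-.085)
E
```

```text
time_s: 34.65
eef_pos: [0.5698, 0.3924, 0.016]
eef_rot: [-0.0, 0.074, 0.997, -0.0]
wrist_force: [0.2, -0.0, -0.4]
opening: 0.962
time_s: 35.55
eef_pos: [0.5704, 0.3927, 0.1977]
eef_rot: [0.001, 0.074, 0.997, 0.001]
wrist_force: [0.3, -0.4, -1.2]
opening: 0.956
pos [0.5695 0.3923 0.1959] yaw -0.148 tilt [ 0. -0. -1.] F [ 0.1 -1.  -0.1] open 0.956 t 35.6
rz -0.063 shift cm after turn [  4.53 -26.36  -0.41]
```

View pics/w19.png

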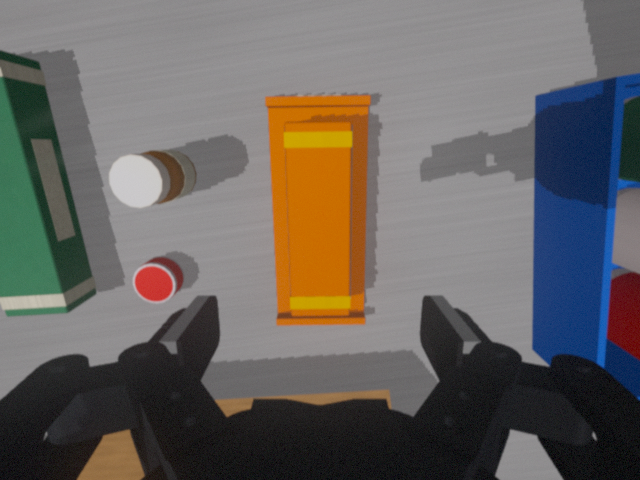

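```bash
python3 - <<'E'
from h import *
o=get_obs();c=camera('wrist')
P=np.array([onz(c,*x,.045,o) for x in((285,122),(352,122),(290,316),(351,316))]);print('orange',P.mean(0),P[:,:2].round(4).tolist())
P=np.array([onz(c,*x,.018,o) for x in((266,99),(370,97),(277,320),(366,319))]);print('tray',P.mean(0),P[:,:2].round(4).tolist())
E
python3 -m inch '[{"delta_pos":[0,0,0],"rotation":[0,0,-0.062]},{"delta_pos":[0.7,-4,0],"rotation":[0,0,0]},{"delta_pos":[0.7,-4,0],"rotation":[0,0,0]},{"delta_pos":[0.7,-4,0],"rotation":[0,0,0]},{"delta_pos":[0.8,-4.8,0],"rotation":[0,0,0]},{"delta_pos":[0.8,-4.8,0],"rotation":[0,0,0]},{"delta_pos":[0.8,-4.7,0],"rotation":[0,0,0]},{"delta_pos":[0,0,0],"rotation":[0,0,0]},{"delta_pos":[0,0,0],"rotation":[0,0,0]},{"delta_pos":[0,0,0],"rotation":[0,0,0]}]' 8.5
python3 - <<'E'
from h import *
c=camera('wrist');save(c,'w20.png')
togo((.5045,.1335,.2),-.085)
E
```

```text
orange [0.56794783 0.3929002  0.045     ] [[0.4811, 0.3783], [0.4888, 0.4304], [0.6469, 0.354], [0.655, 0.4089]]
tray [0.56631619 0.39343036 0.018     ] [[0.4585, 0.3634], [0.4698, 0.4505], [0.6625, 0.3359], [0.6744, 0.4239]]
time_s: 36.65
eef_pos: [0.5023, 0.1349, 0.1954]
eef_rot: [-0.001, 0.043, 0.999, 0.0]
wrist_force: [0.4, -0.3, 0.3]
opening: 0.996
pos [0.5024 0.1352 0.1955] yaw -0.085 tilt [ 0.001  0.    -1.   ] F [-0.  -0.6  0.2] open 0.996 t 36.7
rz 0.0 shift cm after turn [-0.22 -0.15 -0.45]
```

View pics/w20.png

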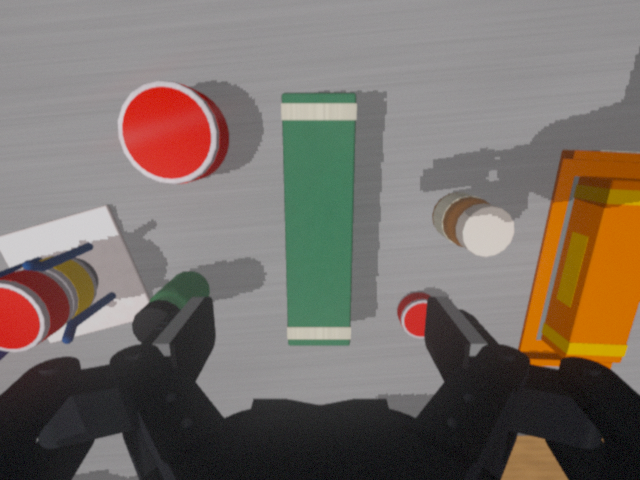

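```bash
python3 - <<'E'
from h import *
o=get_obs();c=camera('wrist');s=camera('scene')
P=np.array([onz(c,*x,.045,o) for x in((282,94.5),(357,94.5),(288,345.5),(351,345.5))]);print('green',P.mean(0),P[:,:2].round(4).tolist(),'len',np.linalg.norm(P[2]+P[3]-P[0]-P[1])/2)
a,b=(P[0]+P[1])/2,(P[2]+P[3])/2;print('yaw',np.arctan2(b[1]-a[1],b[0]-a[0]))
im=cv2.cvtColor(s['color'],cv2.COLOR_RGB2BGR)[220:330,330:430];cv2.imwrite('pics/s20c.png',cv2.resize(im,None,fx=5,fy=5,interpolation=cv2.INTER_CUBIC))
togo((.504,.1335,.012),-.086)
E
```

```text
green [0.50557805 0.13531279 0.045     ] [[0.3947, 0.1157], [0.3996, 0.1733], [0.6115, 0.0969], [0.6165, 0.1554]] len 0.21758911834417788
yaw -0.08413195153243883
pos [0.5024 0.1354 0.1956] yaw -0.084 tilt [ 0.001  0.    -1.   ] F [-0.9  0.1 -0.1] open 0.998 t 36.8
rz 0.002 shift cm after turn [-0.17 -0.18 18.36]
```

View pics/s20c.png

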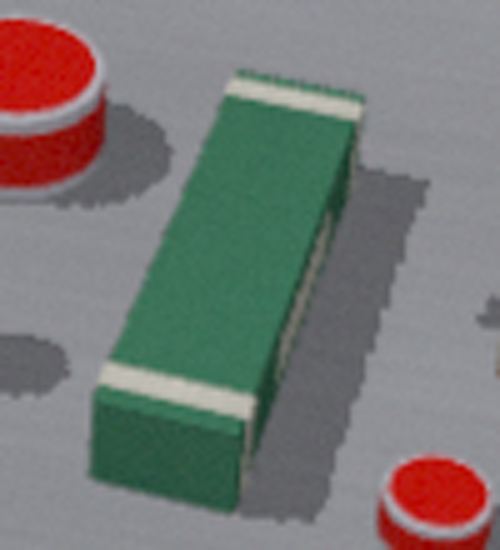

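```bash
python3 - <<'E'
from h import *
o=get_obs();c=camera('wrist');s=camera('scene')
for a,b in(((282,94.5),(377.4,234.4)),((357,94.5),(403,240)),((288,345.5),(349,298)),((351,345.5),(378.4,305))): print(tri([ray(c,*a,o),ray(s,*b)]))
E
python3 -m inch '[{"delta_pos":[-0.2,-0.05,2],"rotation":[0,0,0]},{"delta_pos":[0,0,2.5],"rotation":[0,0,0]},{"delta_pos":[0,0,2.5],"rotation":[0,0,0]},{"delta_pos":[0,0,2.5],"rotation":[0,0,0]},{"delta_pos":[0,0,2.5],"rotation":[0,0,0]},{"delta_pos":[0,0,2],"rotation":[0,0,0]},{"delta_pos":[0,0,1.5],"rotation":[0,0,0]},{"delta_pos":[0,0,1],"rotation":[0,0,0]},{"delta_pos":[0,0,0],"rotation":[0,0,0]},{"delta_pos":[0,0,0],"rotation":[0,0,0]}]'
python3 - <<'E'
from h import *
togo((.505,.1345,.012),-.086)
E
```

```text
(array([0.39459474, 0.11565811, 0.04354505]), [7.293666980840738e-05, 7.293666980835085e-05])
(array([0.39941311, 0.1729707 , 0.04251668]), [0.0006442087844410636, 0.0006442087844410128])
(array([0.61044209, 0.0972799 , 0.04714858]), [0.00016147999533303498, 0.00016147999533306094])
(array([0.61528628, 0.15449266, 0.04732286]), [0.0010449891760917443, 0.0010449891760918252])
time_s: 37.9
eef_pos: [0.5047, 0.1339, 0.0313]
eef_rot: [0.0, 0.043, 0.999, 0.0]
wrist_force: [-0.2, -0.3, 0.9]
opening: 0.99
pos [0.5047 0.1339 0.0313] yaw -0.085 tilt [-0.  0. -1.] F [-0.2 -0.3  0.9] open 0.99 t 37.9
rz 0.001 shift cm after turn [-0.02  0.06  1.93]
```

Top corners triangulate to 0.043–0.047 (0.045 expected). Going down the rest and closing.

```bash
python3 -m inch '[{"delta_pos":[0,0,0.7],"rotation":[0,0,0]},{"delta_pos":[0,0,0.7],"rotation":[0,0,0]},{"delta_pos":[0,0,0.4],"rotation":[0,0,0]},{"delta_pos":[0,0,0],"rotation":[0,0,0]},{"delta_pos":[0,0,0],"rotation":[0,0,0]}]'
python3 -m inch '[{"delta_pos":[0,0,0],"rotation":[0,0,0]},{"delta_pos":[0,0,0],"rotation":[0,0,0]},{"delta_pos":[0,0,0],"rotation":[0,0,0]},{"delta_pos":[0,0,0],"rotation":[0,0,0]},{"delta_pos":[0,0,0],"rotation":[0,0,0]},{"delta_pos":[0,0,0],"rotation":[0,0,0]},{"delta_pos":[0,0,0],"rotation":[0,0,0]},{"delta_pos":[0,0,0],"rotation":[0,0,0]}]' 4
```

```text
time_s: 38.4
eef_pos: [0.5043, 0.1336, 0.0129]
eef_rot: [-0.0, 0.043, 0.999, -0.0]
wrist_force: [-0.4, -0.3, 0.7]
opening: 0.996
time_s: 39.2
eef_pos: [0.5048, 0.1339, 0.0135]
eef_rot: [0.0, 0.043, 0.999, 0.0]
wrist_force: [-1.3, 1.1, 5.4]
opening: 0.667
```

```bash
python3 -m inch '[{"delta_pos":[0,0,-0.5],"rotation":[0,0,0]},{"delta_pos":[0,0,-1],"rotation":[0,0,0]},{"delta_pos":[0,0,-2],"rotation":[0,0,0]},{"delta_pos":[0,0,-2.5],"rotation":[0,0,0]},{"delta_pos":[0,0,-2.5],"rotation":[0,0,0]},{"delta_pos":[0,0,-2.5],"rotation":[0,0,0]},{"delta_pos":[0,0,-2.5],"rotation":[0,0,0]},{"delta_pos":[0,0,-2.5],"rotation":[0,0,0]},{"delta_pos":[0,0,-2],"rotation":[0,0,0]},{"delta_pos":[0,0,-1],"rotation":[0,0,0]}]'
python3 -m inch '[{"delta_pos":[0,0,0],"rotation":[0,0,0.012]},{"delta_pos":[0,0,0],"rotation":[0,0,0]}]'
python3 - <<'E'
from h import *
togo((.562,-.3815,.2),-.098)
c=camera('scene');save(c,'s21.png')
E
```

```text
time_s: 40.2
eef_pos: [0.5048, 0.1335, 0.2049]
eef_rot: [0.001, 0.043, 0.999, -0.0]
wrist_force: [1.3, -0.6, -6.8]
opening: 0.665
time_s: 40.4
eef_pos: [0.5036, 0.1335, 0.2019]
eef_rot: [-0.001, 0.049, 0.999, -0.0]
wrist_force: [-0.9, -0.3, -7.1]
opening: 0.666
pos [0.5036 0.1335 0.2019] yaw -0.098 tilt [ 0.002 -0.    -1.   ] F [-0.9 -0.3 -7.1] open 0.666 t 40.4
rz -0.0 shift cm after turn [-10.85 -50.68   0.19]
```

View pics/s21.png

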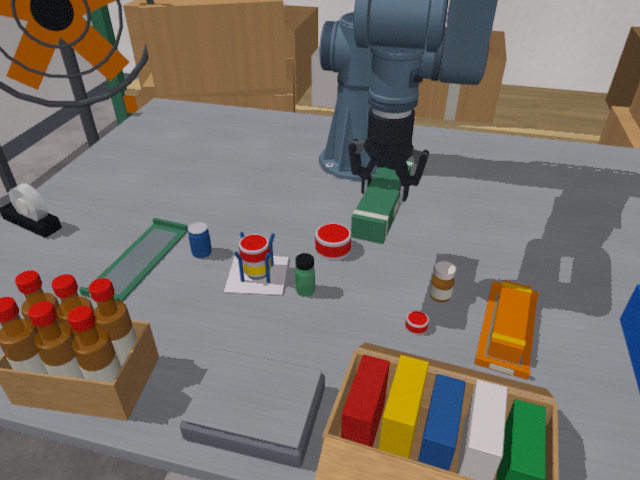

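```bash
python3 -m inch '[{"delta_pos":[-0.5,-2,0],"rotation":[0,0,0]},{"delta_pos":[-0.7,-3,0],"rotation":[0,0,0]},{"delta_pos":[-0.7,-3.5,0],"rotation":[0,0,0]},{"delta_pos":[-0.7,-3.5,0],"rotation":[0,0,0]},{"delta_pos":[-0.7,-3.5,0],"rotation":[0,0,0]},{"delta_pos":[-0.7,-3.5,0],"rotation":[0,0,0]},{"delta_pos":[-0.7,-3.5,0],"rotation":[0,0,0]},{"delta_pos":[-0.7,-3.5,0],"rotation":[0,0,0]}]'
python3 -m inch '[{"delta_pos":[-0.7,-3.5,0],"rotation":[0,0,0]},{"delta_pos":[-0.7,-3.5,0],"rotation":[0,0,0]},{"delta_pos":[-0.7,-3.5,0],"rotation":[0,0,0]},{"delta_pos":[-0.7,-3.5,0],"rotation":[0,0,0]},{"delta_pos":[-0.7,-3.5,0],"rotation":[0,0,0]},{"delta_pos":[-0.7,-3.5,0],"rotation":[0,0,0]},{"delta_pos":[-0.5,-2,0],"rotation":[0,0,0]},{"delta_pos":[0,0,0],"rotation":[0,0,0]},{"delta_pos":[0,0,0],"rotation":[0,0,0]},{"delta_pos":[0,0,0],"rotation":[0,0,0]}]'
python3 - <<'E'
from h import *
togo((.562,-.3815,.05),-.098)
c=camera('wrist');save(c,'w22.png')
E
```

```text
time_s: 41.25
eef_pos: [0.5318, -0.1315, 0.2012]
eef_rot: [-0.001, 0.049, 0.999, 0.001]
wrist_force: [0.7, 0.6, -6.2]
opening: 0.668
time_s: 42.25
eef_pos: [0.5567, -0.3625, 0.2016]
eef_rot: [-0.001, 0.049, 0.999, 0.001]
wrist_force: [0.1, 1.0, -6.8]
opening: 0.67
pos [ 0.5567 -0.3625  0.2016] yaw -0.097 tilt [ 0.002  0.002 -1.   ] F [ 0.1  1.  -6.8] open 0.67 t 42.2
rz 0.001 shift cm after turn [-0.72 -1.84 15.16]
```

View pics/w22.png

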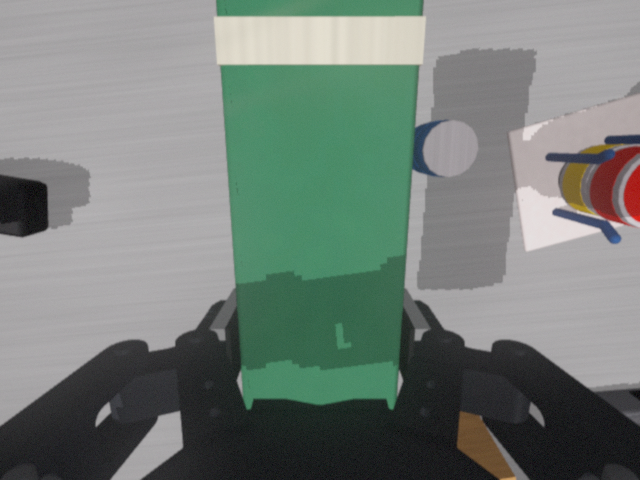

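```bash
python3 -m inch '[{"delta_pos":[-0.4,-1,0],"rotation":[0,0,0]},{"delta_pos":[-0.3,-0.8,0],"rotation":[0,0,0]},{"delta_pos":[0,0,2],"rotation":[0,0,0]},{"delta_pos":[0,0,2],"rotation":[0,0,0]},{"delta_pos":[0,0,2],"rotation":[0,0,0]},{"delta_pos":[0,0,2],"rotation":[0,0,0]},{"delta_pos":[0,0,2],"rotation":[0,0,0]},{"delta_pos":[0,0,2],"rotation":[0,0,0]},{"delta_pos":[0,0,0],"rotation":[0,0,0]},{"delta_pos":[0,0,0],"rotation":[0,0,0]}]'
python3 -m inch '[{"delta_pos":[0,0,1.5],"rotation":[0,0,0]},{"delta_pos":[0,0,1],"rotation":[0,0,0]},{"delta_pos":[0,0,0],"rotation":[0,0,0]},{"delta_pos":[0,0,0],"rotation":[0,0,0]}]'
python3 - <<'E'
from h import *
togo((.562,-.3815,.0185),-.098)
c=camera('wrist');save(c,'w23.png');c=camera('top');save(c,'t23.png')
c=camera('scene');s=cv2.cvtColor(c['color'],cv2.COLOR_RGB2BGR)[170:320,70:230];cv2.imwrite('pics/s23c.png',cv2.resize(s,None,fx=3.6,fy=3.6,interpolation=cv2.INTER_CUBIC))
E
```

```text
time_s: 43.3
eef_pos: [0.5624, -0.3828, 0.0831]
eef_rot: [-0.0, 0.049, 0.999, 0.0]
wrist_force: [-0.0, -0.0, -5.5]
opening: 0.666
time_s: 43.7
eef_pos: [0.562, -0.3822, 0.0575]
eef_rot: [-0.0, 0.049, 0.999, 0.0]
wrist_force: [-0.3, -0.3, -5.7]
opening: 0.668
pos [ 0.562  -0.3822  0.0575] yaw -0.098 tilt [ 0.001  0.001 -1.   ] F [-0.3 -0.3 -5.7] open 0.668 t 43.7
rz 0.0 shift cm after turn [0.01 0.07 3.9 ]
```

View pics/w23.png

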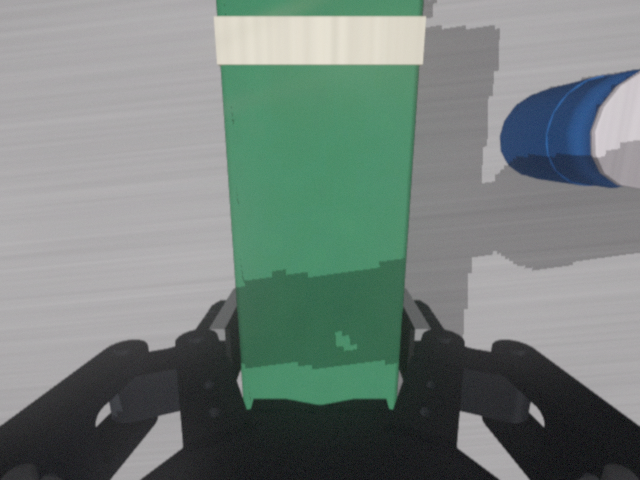

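View pics/s23c.png

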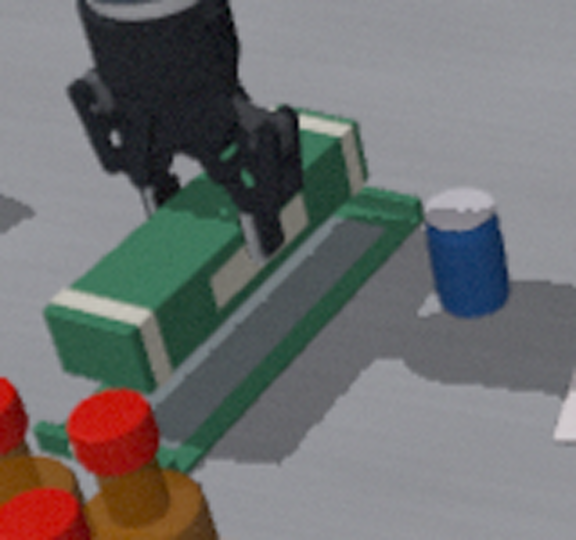

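```bash
python3 -m inch '[{"delta_pos":[0,0,0.8],"rotation":[0,0,0]},{"delta_pos":[0,0,0.8],"rotation":[0,0,0]},{"delta_pos":[0,0,0.8],"rotation":[0,0,0]},{"delta_pos":[0,0,0.5],"rotation":[0,0,0]},{"delta_pos":[0,0,0],"rotation":[0,0,0]},{"delta_pos":[0,0,0],"rotation":[0,0,0]}]'
python3 - <<'E'
from h import *
togo((.562,-.3815,.0185),-.098)
c=camera('scene');s=cv2.cvtColor(c['color'],cv2.COLOR_RGB2BGR)[190:320,70:230];cv2.imwrite('pics/s24c.png',cv2.resize(s,None,fx=4.5,fy=4.5,interpolation=cv2.INTER_CUBIC))
c=camera('top');s=cv2.cvtColor(c['color'],cv2.COLOR_RGB2BGR)[160:320,400:560];cv2.imwrite('pics/t24c.png',cv2.resize(s,None,fx=3.6,fy=3.6,interpolation=cv2.INTER_CUBIC))
E
```

```text
time_s: 44.45
eef_pos: [0.5622, -0.3824, 0.0287]
eef_rot: [-0.0, 0.049, 0.999, 0.0]
wrist_force: [0.7, 0.3, -5.7]
opening: 0.667
pos [ 0.5622 -0.3824  0.0287] yaw -0.098 tilt [ 0.  0. -1.] F [ 0.7  0.3 -5.7] open 0.667 t 44.5
rz 0.0 shift cm after turn [0.03 0.09 1.02]
```

View pics/s24c.png

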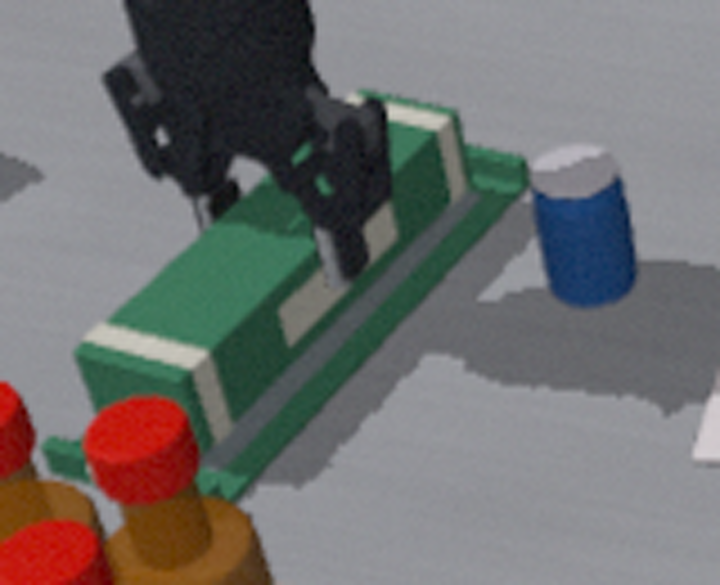

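View pics/t24c.png

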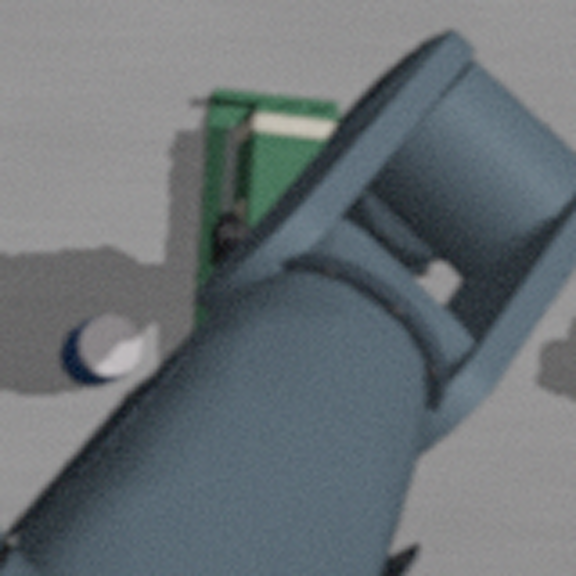

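```bash
python3 -m inch '[{"delta_pos":[0,0.05,0.4],"rotation":[0,0,0]},{"delta_pos":[0,0,0.3],"rotation":[0,0,0]},{"delta_pos":[0,0,0],"rotation":[0,0,0]}]'
python3 -m inch '[{"delta_pos":[0,0,0.1],"rotation":[0,0,0]},{"delta_pos":[0,0,0],"rotation":[0,0,0]}]'
python3 -m inch '[{"delta_pos":[0,0,0.1],"rotation":[0,0,0]},{"delta_pos":[0,0,0],"rotation":[0,0,0]}]'
python3 -m inch '[{"delta_pos":[0,0,0.1],"rotation":[0,0,0]},{"delta_pos":[0,0,0],"rotation":[0,0,0]}]'
```

```text
time_s: 44.85
eef_pos: [0.5619, -0.3816, 0.0213]
eef_rot: [-0.0, 0.049, 0.999, 0.0]
wrist_force: [-0.4, 0.9, -6.0]
opening: 0.67
time_s: 45.05
eef_pos: [0.5623, -0.382, 0.0209]
eef_rot: [-0.0, 0.049, 0.999, 0.0]
wrist_force: [-0.4, -0.3, -6.7]
opening: 0.67
time_s: 45.25
eef_pos: [0.5623, -0.382, 0.0199]
eef_rot: [-0.0, 0.049, 0.999, 0.0]
wrist_force: [-1.4, 0.6, -5.9]
opening: 0.67
time_s: 45.45
eef_pos: [0.5623, -0.382, 0.0188]
eef_rot: [-0.0, 0.049, 0.999, 0.0]
wrist_force: [-0.3, 0.6, -7.0]
opening: 0.668
```

```bash
python3 -m inch '[{"delta_pos":[0,0,0.1],"rotation":[0,0,0]},{"delta_pos":[0,0,0],"rotation":[0,0,0]}]'
python3 -m inch '[{"delta_pos":[0,0,0.1],"rotation":[0,0,0]},{"delta_pos":[0,0,0],"rotation":[0,0,0]}]'
```

```text
time_s: 45.65
eef_pos: [0.5624, -0.382, 0.0186]
eef_rot: [-0.0, 0.049, 0.999, 0.0]
wrist_force: [-2.8, 1.6, -0.1]
opening: 0.669
time_s: 45.85
eef_pos: [0.5624, -0.3821, 0.0186]
eef_rot: [-0.0, 0.049, 0.999, -0.0]
wrist_force: [-5.4, 3.9, 6.9]
opening: 0.668
```

Contact at 0.0186 (0.0185 predicted). Release and rise.

```bash
python3 -m inch '[{"delta_pos":[0,0,0],"rotation":[0,0,0]},{"delta_pos":[0,0,0],"rotation":[0,0,0]},{"delta_pos":[0,0,0],"rotation":[0,0,0]},{"delta_pos":[0,0,0],"rotation":[0,0,0]},{"delta_pos":[0,0,0],"rotation":[0,0,0]},{"delta_pos":[0,0,0],"rotation":[0,0,0]},{"delta_pos":[0,0,0],"rotation":[0,0,0]},{"delta_pos":[0,0,0],"rotation":[0,0,0]}]' 8.4
python3 -m inch '[{"delta_pos":[0,0,-1],"rotation":[0,0,0]},{"delta_pos":[0,0,-2],"rotation":[0,0,0]},{"delta_pos":[0,0,-3],"rotation":[0,0,0]},{"delta_pos":[0,0,-3],"rotation":[0,0,0]},{"delta_pos":[0,0,-3],"rotation":[0,0,0]},{"delta_pos":[0,0,-3],"rotation":[0,0,0]},{"delta_pos":[0,0,-3],"rotation":[0,0,0]},{"delta_pos":[0,0,-3],"rotation":[0,0,0]},{"delta_pos":[0,0,0],"rotation":[0,0,0]},{"delta_pos":[0,0,0],"rotation":[0,0,0]}]'
python3 -m inch '[{"delta_pos":[3,0,0],"rotation":[0,0,0]},{"delta_pos":[4,0,0],"rotation":[0,0,0]},{"delta_pos":[4,0,0],"rotation":[0,0,0]},{"delta_pos":[4,0,0],"rotation":[0,0,0]},{"delta_pos":[3,0,0],"rotation":[0,0,0]},{"delta_pos":[0,0,0],"rotation":[0,0,0]},{"delta_pos":[0,0,0],"rotation":[0,0,0]}]'
python3 - <<'E'
from h import *
for n in('wrist','top','scene'): save(camera(n),n+'_end.png')
print(get_obs()['time_s'],get_obs()['wrist_force'])
E
```

```text
time_s: 46.65
eef_pos: [0.5623, -0.382, 0.0169]
eef_rot: [-0.0, 0.049, 0.999, -0.0]
wrist_force: [0.4, -0.2, 0.7]
opening: 0.982
time_s: 47.65
eef_pos: [0.5627, -0.3823, 0.2286]
eef_rot: [0.001, 0.049, 0.999, -0.001]
wrist_force: [-0.5, 0.5, 0.0]
opening: 0.987
time_s: 48.35
eef_pos: [0.3826, -0.3641, 0.2262]
eef_rot: [-0.0, 0.05, 0.999, 0.001]
wrist_force: [-0.1, 0.5, -0.3]
opening: 0.983
48.5 [-0.43240482  0.16657321  0.66340825]
```

View pics/wrist_end.png

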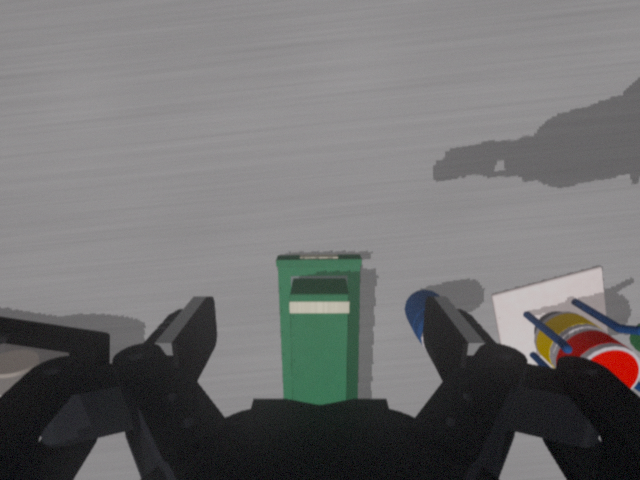

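View pics/top_end.png

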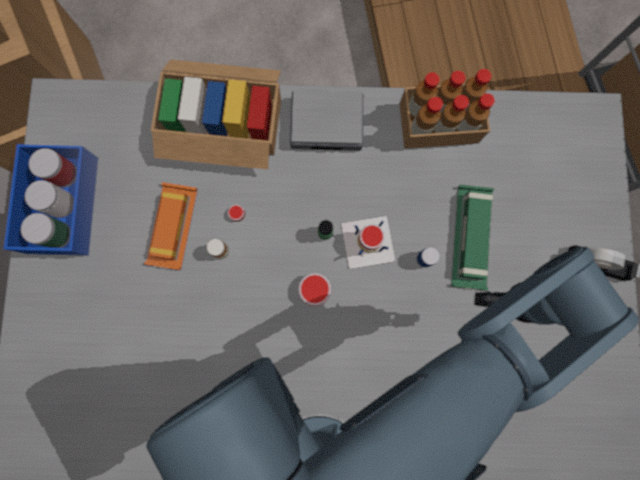

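View pics/scene_end.png

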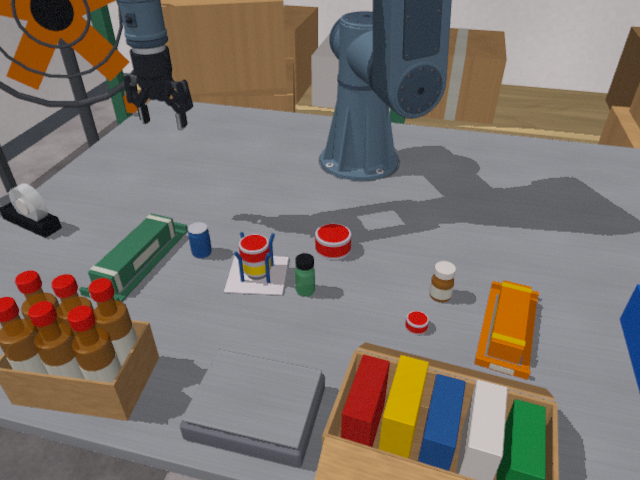

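All four items are placed and the jars and can haven't moved. One last numeric check from the top view before handing in.

```bash
python3 - <<'E'
from h import *
t=camera('top');im=cv2.cvtColor(t['color'],cv2.COLOR_RGB2BGR)
for n,(x,y,w,h) in {'g':(440,175,70,125),'o':(135,175,70,105)}.items():
    cv2.imwrite(f'pics/e_{n}.png',cv2.resize(im[y:y+h,x:x+w],None,fx=4.5,fy=4.5,interpolation=cv2.INTER_CUBIC))
print('red lid',onz(t,372,236.5,.088))
E
```

```text
red lid [ 0.54279748 -0.11490579  0.088     ]
```

View pics/e_g.png

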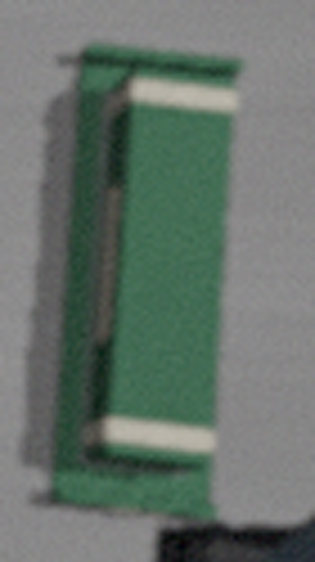

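View pics/e_o.png

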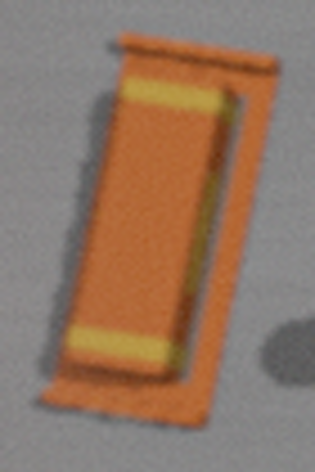

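```bash
python3 - <<'E'
from h import *
t=camera('top')
for n,z,o,q in(('green',.05,(440,175),((133,68),(243,85),(215,460),(103,446))),('orange',.045,(135,175),((125,72),(228,84),(165,374),(64,362)))):
    P=np.array([onz(t,x/4.5+o[0],y/4.5+o[1],z) for x,y in q]);print(n,P.mean(0).round(4),np.linalg.norm(P[0]-P[3]).round(4),np.linalg.norm(P[0]-P[1]).round(4),'yaw',np.arctan2(P[0,1]-P[3,1],P[0,0]-P[3,0]).round(3))
hand_in()
E
```

```text
green [ 0.5641 -0.3844  0.05  ] 0.2138 0.0621 yaw -0.101
orange [0.5679 0.3899 0.045 ] 0.1652 0.0581 yaw -0.128
the job is handed in; nothing more can be done
```

I put everything away in the order asked and handed the job in at about 49 s of the 128 s allowed; the hand-in gives no verdict. The yellow tin went into the dispenser first with the red tin on top, then the orange carton onto the orange tray and the green carton onto the green tray. Each was lowered until it touched, within about 0.5 mm of the predicted height, and then released.

Last checks, all from camera measurements:

| Item | Distance from target centre | Angle from tray axis |
|---|---|---|
| Red tin (top of the stack) | about 3–4 mm (limit 9 mm) | looked upright |
| Orange carton | about 4 mm (limit 18 mm) | about 0.02 rad (limit 0.15 rad) |
| Green carton | about 4 mm (limit 18 mm) | under 0.01 rad (limit 0.15 rad) |

- **Yellow tin:** I judged it by eye; it looked centred between the rods, and it is under the red tin.
- **Jars and can:** the honey jar, herb jar and blue can stood upright and unmoved in the final pictures.
- **Arm:** it was clear of everything with the gripper open at hand-in.
- **Disagreements:** early readings of the dispenser and trays from different cameras differed by 1–4 mm. The orange tray's direction differed by about 0.03 rad between views, and I used the top and scene views for it. All of this is inside the tolerances.

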